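Nest the dosing cups from the reject bin and file the tally plate

ROBOT

A 6-joint arm with a two-finger parallel gripper is mounted at the origin on the work surface. World frame = base frame: x ahead of the robot, y to its left, z up, the work surface at z = 0. Lengths are in m, angles in rad, forces in N, time in s.
With the tool pointing down it reaches from about 0.35 to 0.975 m from the base axis. Payload 4.9 kg.
Tool frame: the origin (TCP) lies on the centre line of the jaws, within the pads' length; the fingertips stand 14 mm ahead of it and the grasp point (between the pads) lies 5 mm behind it; z points along the fingers, y is the line along which they close (so a half turn about z gives the same grasp; the last joint's range is limited). The gripper opens to 85 mm and grips with 20 to 120 N. Pads are 22 mm wide; open, the fingers measure 114 mm over their backs; the gripper's body (76 mm by 85 mm) begins 54 mm behind the grasp point. The pads swing forward as they close: fully open they stand 13 mm farther back than shut.
Start: joints at [-1.356, 0.053, 1.613, -0, 1.476, -0.119], TCP at [0.205, -0.59, 0.245] pointing down, gripper open.
Joint ranges: [-3.01, 3.01], [-1.01, 2.22], [0.06, 2.58], [-1.02, 4.17], [0.09, 2.62], [-3.14, 3.14]. Speed limits (rad/s): [2.57, 2.57, 3.14, 3.14, 3.14, 3.14].

INTERFACE

Orientations are given as a unit quaternion [w, x, y, z].
In Python, from plant import * gives the robot as it stands.
- The arm moves only by the tool send_rows, never from a script. Its argument "steps" is a list of rows, each an object with "translation": the shift along the tool's x, y, z in cm, a list of three; "delta_rot": the turn, a rotation vector about the tool's x, y, z in rad, a list of three; "jaw": the finger opening in cm, from 0 to 8.54. In form: [{"translation": [dx, dy, dz], "delta_rot": [rx, ry, rz], "jaw": jaw}, ...]. A call has exactly 8 rows; each row is the pose to reach, as a shift and turn from the pose commanded when the call began, along the tool's axes at that moment; what a row does not reach only later rows make up. A row lasts 1/10 s, in which the tool goes at most 50 mm and 8.59 degrees, less where a joint would pass 70% of its speed; a pose out of reach is approached as far as the arm can. A call with a gripper value outside its range is refused whole. The fingers move at their own pace and stop on an object; the grip force is fixed at half the most. Time passes only in rows, so rows that repeat a pose let the fingers close, or fill a call up. It gives the time, the measured TCP pose, the force, the opening and the grip force at its end, in the units of the state.
- state(): the state, without advancing time (a new reading comes with each control period).
- grab_frame(name): name is "scene" or "top"; returns a dict with "pixels" (400x640x3 uint8, blue, green, red), "range_z" (400x640 float32, m along the optical axis (not along the pixel's ray), 0 where there is no reading), "fx", "fy", "cx", "cy" (pixels), "rvec" (rotation vector, rad) and "tvec" (3), from world to camera coordinates, as OpenCV has them. Camera axes: x right, y down, z forward; pixel columns grow to the right and rows downward; lengths in m; the calibration is good to about 2 mm. A picture is of the moment at which its call begins.
- job_done(): hands the job in; it is judged then, once.
The state is a dict: "time": time; "joint_pos": joint angles; "joint_vel": joint speeds; "joint_efforts": joint torques, N m; "tool_pos": TCP position; "tool_rot": TCP orientation; "contact_force": force on the tool from outside, world axes, zero at the start; "ft_torque": the same for the moment, N m; "gripper_width": opening from 0.0 (shut) to 1.0 (fully open); "grasp_force": force on a finger pad.
Only numpy, scipy, OpenCV 4.12 (cv2) and the standard library are available. Lean on these libraries where they do the work, as an engineer would, in place of code of your own. Each camera call takes 0.05 s, during which the arm holds its last target. There are 200 camera calls.

TASK

Pick every tapered dosing cup out of the reject bin, leaving the flat caps in the bin, and nest the cups mouth up one inside the other on the fixed starter cup of the collecting stand, each fully home with only a light push so that they do not jam. When the last cup is nested, slide the tally plate nose first into the flat pocket of the stand until it is fully home, and leave the other things on the bench where they are.

Things in the scene. Friction and masses are not known exactly. Their poses are not given: they have to be found in the camera images.
- bin: open galvanised reject bin, fixed to the bench (its cradle is locked level; it does not tilt now). Outside 310 (x) by 270 (y) by 60 mm high, walls and floor 5 mm thick (inside 300 by 260), a flat rim bead 12 mm wide and up to 62 mm high. Origin: centre of its underside, on the bench; z up
- stand: fixed grey collecting stand. Origin on the bench under the pocket; z up. The pocket is a flat slot lying on the bench along the stand's x, open at its -x end, shut at +x: 80 mm deep, 68 mm wide, 9 mm high inside, roof top at 13 mm; short flared cheeks reach 15 mm out from the mouth. Beside it, at y = -110 mm, a 74 mm block 12 mm high bears the starter cup (same shape as the loose cups), fixed mouth up
- seat (a point): centre of the underside of the fixed starter cup, 12 mm above the bench. Each further cup nested fully home has its own origin 20 mm above the one beneath it (20, 40, 60 mm and so on over this point)
- mouth (a point): centre of the pocket's mouth on the bench, 40 mm to -x of the stand's origin; its x axis points into the pocket
- stop (a point): foot of the pocket's end wall, at its centre, on the bench, 80 mm beyond the mouth; axes as the stand's
- plate: loose bare-metal tally plate lying flat, 130 (x) by 64 (y) by 6 mm, 0.18 kg, with an upright grip fin on its upper face: 30 mm long (x), 12 mm thick (y), rising to 42 mm above the underside, its middle 45 mm to -x of the origin. Origin: centre of the underside. The +x end is the nose that goes into the pocket
- nose (a point): middle of the lower edge of the plate's nose, 65 mm to +x of the plate's origin; fully home it touches the pocket's end wall and the fin stands clear outside
- cup0: loose white tapered dosing cup, standing mouth up in the bin at the start (may be absent): 46 mm high, 35 g, foot 34 mm across, widening to 49 mm at 36 mm height, then an upright collar 52 mm across from 37.5 to 46 mm; wall 2.5 mm; a boss 24 mm across inside rises to 20 mm above the underside, and a nested cup comes to rest on it with about 1.5 mm of side play. Origin: centre of the underside; z towards the mouth
- cup1: loose white tapered dosing cup, standing mouth up in the bin at the start (may be absent): 46 mm high, 35 g, foot 34 mm across, widening to 49 mm at 36 mm height, then an upright collar 52 mm across from 37.5 to 46 mm; wall 2.5 mm; a boss 24 mm across inside rises to 20 mm above the underside, and a nested cup comes to rest on it with about 1.5 mm of side play. Origin: centre of the underside; z towards the mouth
- cup2: loose white tapered dosing cup, standing mouth up in the bin at the start (may be absent): 46 mm high, 35 g, foot 34 mm across, widening to 49 mm at 36 mm height, then an upright collar 52 mm across from 37.5 to 46 mm; wall 2.5 mm; a boss 24 mm across inside rises to 20 mm above the underside, and a nested cup comes to rest on it with about 1.5 mm of side play. Origin: centre of the underside; z towards the mouth
- cup3: loose white tapered dosing cup, standing mouth up in the bin at the start (may be absent): 46 mm high, 35 g, foot 34 mm across, widening to 49 mm at 36 mm height, then an upright collar 52 mm across from 37.5 to 46 mm; wall 2.5 mm; a boss 24 mm across inside rises to 20 mm above the underside, and a nested cup comes to rest on it with about 1.5 mm of side play. Origin: centre of the underside; z towards the mouth
- cup4: loose white tapered dosing cup, standing mouth up in the bin at the start (may be absent): 46 mm high, 35 g, foot 34 mm across, widening to 49 mm at 36 mm height, then an upright collar 52 mm across from 37.5 to 46 mm; wall 2.5 mm; a boss 24 mm across inside rises to 20 mm above the underside, and a nested cup comes to rest on it with about 1.5 mm of side play. Origin: centre of the underside; z towards the mouth
- cup5: loose white tapered dosing cup, standing mouth up in the bin at the start (may be absent): 46 mm high, 35 g, foot 34 mm across, widening to 49 mm at 36 mm height, then an upright collar 52 mm across from 37.5 to 46 mm; wall 2.5 mm; a boss 24 mm across inside rises to 20 mm above the underside, and a nested cup comes to rest on it with about 1.5 mm of side play. Origin: centre of the underside; z towards the mouth
- cap0: loose flat bottle cap in the bin, 32 mm across, 14 mm high, teal, with a crack line across its top; a reject that stays in the bin. Origin: centre of its underside
- cap1: loose flat bottle cap in the bin, 30 mm across, 12 mm high, white; a reject that stays in the bin. Origin: centre of its underside
- cap2: loose flat bottle cap in the bin, 32 mm across, 16 mm high, white; a reject that stays in the bin. Origin: centre of its underside
- cap3: loose flat bottle cap in the bin, 28 mm across, 13 mm high, grey; a reject that stays in the bin. Origin: centre of its underside
- cap4: loose flat bottle cap in the bin, 30 mm across, 14 mm high, white; a reject that stays in the bin. Origin: centre of its underside
- cap5: loose flat bottle cap in the bin, 30 mm across, 15 mm high, grey; a reject that stays in the bin. Origin: centre of its underside
- cap6: loose flat bottle cap in the bin, 28 mm across, 12 mm high, white; a reject that stays in the bin. Origin: centre of its underside
- bottle: bystander: smoked glass sample bottle, 60 mm across, 150 mm high, origin under its centre
- weight: bystander: steel drop weight, 48 mm across, 58 mm high, with a small knob on top, origin under its centre
- micrometer: bystander: brass micrometer lying flat, 130 by 50 by 16 mm, origin under its middle
Things that resemble listed ones, but are neither listed nor needed, are in the scene too. Leave any orange look-alike of the cup4 alone.

How it is judged:
By the outcome, as a careful person would: the job done as asked, in the order asked, and still so for the second after the job is handed in, with the robot touching nothing.
Of cup0, cup1, cup2, cup3, cup4, cup5 only 4 to 6 are there at a start; the rules pass over those that are not, and their reading is None.
At some moment in a run one of cup0, cup1, cup2, cup3, cup4, cup5, plate may be knocked a few centimetres aside while the robot is not near it.
Once in a run the grip may slacken for a moment while it holds something.
It also fails if it takes over 210 s, if anything falls off the work surface, if the arm or the gripper's body presses on something with over 40 N, if the wrist force passes 120 N, or if a joint passes its speed limit or range.

## Working session

There is one attempt and no reset: what is moved stays moved. The work goes in short steps, Python scripts to look and compute and a tool call to move; the robot and the scene stay as the last step left them, time stands still between calls to the robot, and variables do not carry over. Pictures are saved under pics/ and viewed, at most 14 in all, crops included, and the job is handed in when it is done.

Besides the shell and the picture viewer there is one more tool, called after "Request:" by a JSON object that holds its "name" and its "arguments". send_rows: Moves the arm, as the interface text tells. Its arguments: {"type":"object","properties":{"steps":{"type":"array","items":{"type":"object","properties":{"translation":{"type":"array","items":{"type":"number"}},"delta_rot":{"type":"array","items":{"type":"number"}},"jaw":{"type":"number"}}}}},"required":["steps"]}

```bash
mkdir -p pics; ls; python3 - <<'E'
from plant import *
import cv2,pickle
s=state();print(s)
for n in("scene","top"):
    f=grab_frame(n);pickle.dump(f,open(n+'0.pkl','wb'));cv2.imwrite(f'pics/{n}0.png',f['pixels'])
    R=cv2.Rodrigues(f['rvec'])[0];print(n,f['fx'],f['cx'],f['cy'],-R.T@f['tvec'].ravel(),R[2])
E
```

```text
pics
{'time': 0.0, 'joint_pos': array([-1.35599418e+00,  5.33483645e-02,  1.61427158e+00, -6.00148773e-06,
        1.47600664e+00, -1.18972382e-01]), 'joint_vel': array([ 5.62081196e-04,  1.74163443e-03,  6.66811296e-04,  8.93890509e-04,
       -9.10488156e-05,  1.80106465e-03]), 'joint_efforts': array([-5.55488041e-04, -3.93683732e+01, -3.70177674e+01, -1.65311676e-04,
        6.93955051e-03,  9.85788347e-06]), 'tool_pos': array([ 0.20464639, -0.58992486,  0.24408165]), 'tool_rot': array([-1.01565545e-03,  9.86106054e-01,  1.66113865e-01, -5.16927002e-05]), 'contact_force': array([ 0.45605583,  0.11394467, -0.09454366]), 'ft_torque': array([-0.05520047, -0.01196189, -0.04897829]), 'grasp_force': 0.0, 'gripper_width': 0.9979650600145045}
scene 382.352716472379 313.5597208508058 201.47842699646964 [1.04152823 0.24007532 0.76810098] [-0.57971711 -0.25462534 -0.77401164]
top 512.2023354695783 327.33993097341266 202.89261411779512 [0.32031498 0.01468168 1.29549051] [ 0.1362548   0.00769825 -0.99064392]
```

View pics/scene0.png

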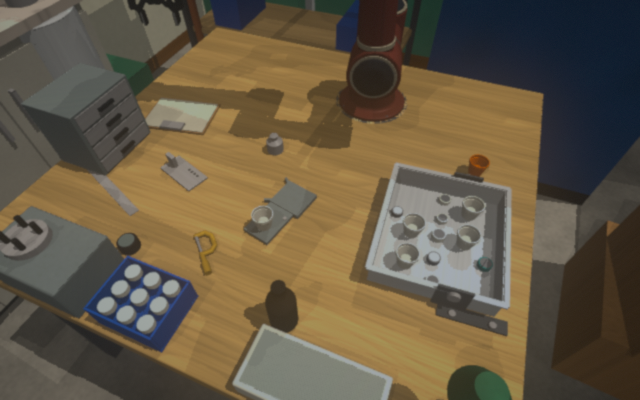

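View pics/top0.png

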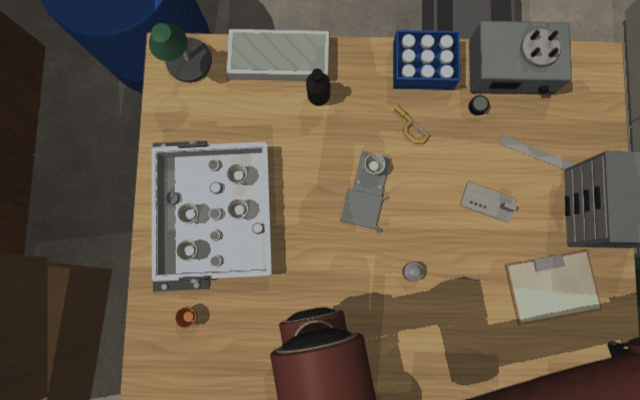

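The scene view shows the bin at about (440,235) with four cups and seven caps. The stand with its starter cup is at (262,217) and the plate with its fin is at (183,172). In the top view the cups are at (237,174), (188,213), (238,210) and (188,250), the starter is at (375,164) and the plate is at (490,202).

```bash
cat > h.py <<'E'
import numpy as np,cv2
from scipy.spatial.transform import Rotation as Ro
def cloud(f):
    v,u=np.mgrid[0:400,0:640]; z=f['range_z'].astype(float)
    c=np.stack([(u-f['cx'])/f['fx']*z,(v-f['cy'])/f['fy']*z,z],-1)
    R=cv2.Rodrigues(f['rvec'])[0]; w=(c-f['tvec'].ravel())@R
    w[z==0]=np.nan; return w
def ray(f,u,v,h):
    R=cv2.Rodrigues(f['rvec'])[0]; o=-R.T@f['tvec'].ravel()
    d=R.T@np.array([(u-f['cx'])/f['fx'],(v-f['cy'])/f['fy'],1]); return o+d*(h-o[2])/d[2]
def circ(p):
    A=np.c_[2*p,np.ones(len(p))]; s=np.linalg.lstsq(A,(p**2).sum(1),rcond=None)[0]
    return s[:2],np.sqrt(s[2]+s[:2]@s[:2])
def rims(w,zlo,zhi,box,mn=12):
    m=((w[...,2]>zlo)&(w[...,2]<zhi)&(w[...,0]>box[0])&(w[...,0]<box[1])&(w[...,1]>box[2])&(w[...,1]<box[3])).astype(np.uint8)
    n,l,st,ce=cv2.connectedComponentsWithStats(m,connectivity=8)
    for i in range(1,n):
        if st[i,4]<mn: continue
        p=w[l==i]; c,r=circ(p[:,:2]); q=cv2.minEnclosingCircle(p[:,:2].astype(np.float32))
        print(st[i,4],ce[i].round(),'fit',c.round(4),r.round(4),'enc',np.round(q[0],4),round(q[1],4),'z',p[:,2].mean().round(4),p[:,2].max().round(4))
E
python3 - <<'E'
from h import *;import pickle
for n in("top","scene"):
    f=pickle.load(open(n+'0.pkl','rb'));w=cloud(f)
    print(n)
    if n=='top':
        for u,v in[(155,147),(268,147),(155,278),(268,275),(210,200),(375,164),(360,210),(490,202),(512,207),(318,90),(413,271),(187,316),(410,130)]: print(u,v,w[v,u].round(4))
        a=w[143,210];b=w[275,210];print(a,b)
    else:
        for u,v in[(262,217),(183,172),(290,195),(500,175)]: print(u,v,w[v,u].round(4))
E
```

```text
top
155 147 [0.6204 0.4534 0.0617]
268 147 [0.6411 0.1817 0.0014]
155 278 [0.3002 0.4328 0.0581]
268 275 [0.313  0.169  0.0029]
210 200 [0.4988 0.3237 0.0055]
375 164 [ 0.5956 -0.0932  0.0312]
360 210 [ 0.4804 -0.0581  0.0127]
490 202 [ 0.5088 -0.388   0.0061]
512 207 [ 0.492  -0.43    0.0436]
318 90 [0.7589 0.0526 0.1061]
413 271 [ 0.3304 -0.1847  0.0555]
187 316 [0.2101 0.3596 0.0259]
410 130 [ 0.6942 -0.1859  0.0012]
[ 6.49087613e-01  3.33075303e-01 -4.01385612e-04] [0.31021399 0.30138991 0.05813485]
scene
262 217 [ 0.5816 -0.0987  0.032 ]
183 172 [ 0.51   -0.3853  0.007 ]
290 195 [ 0.4788 -0.0733  0.0128]
500 175 [ 1.891e-01  4.225e-01 -3.000e-04]
```

```bash
cat >> h.py <<'E'
def rect(w,zlo,zhi,box):
    m=((w[...,2]>zlo)&(w[...,2]<zhi)&(w[...,0]>box[0])&(w[...,0]<box[1])&(w[...,1]>box[2])&(w[...,1]<box[3])).astype(np.uint8)
    n,l,st,ce=cv2.connectedComponentsWithStats(m,connectivity=8)
    i=1+np.argmax(st[1:,4]); p=w[l==i]
    r=cv2.minAreaRect((p[:,:2]*1000).astype(np.float32))
    print(st[i,4],'c',np.round(r[0],1),'size',np.round(r[1],1),'ang',round(r[2],2),'z',p[:,2].mean().round(4)); return r,p
E
cat > meas.py <<'E'
from h import *;import pickle,sys
def go(f):
    w=cloud(f)
    print('cups');rims(w,.043,.054,(.32,.62,.17,.44))
    print('starter');rims(w,.05,.064,(.5,.66,-.2,0))
    print('caps');rims(w,.014,.024,(.33,.61,.18,.44))
    print('roof');rect(w,.0095,.0165,(.42,.54,-.16,0))
    print('plate');rect(w,.003,.0095,(.42,.6,-.5,-.3))
    print('fin');rect(w,.03,.05,(.42,.6,-.5,-.3))
    print('bin');rect(w,.056,.066,(.2,.72,.1,.52))
E
python3 - <<'E'
from meas import *
for n in("top","scene"):
    print(n);go(pickle.load(open(n+'0.pkl','rb')))
E
python3 -c "
import cv2
a=cv2.imread('pics/top0.png')[130:290,145:285];b=cv2.imread('pics/top0.png')[140:240,330:430]
cv2.imwrite('pics/c0.png',cv2.resize(a,None,fx=3.6,fy=3.6,interpolation=2));cv2.imwrite('pics/c1.png',cv2.resize(b,None,fx=5,fy=5,interpolation=2))"
```

```text
top
cups
20 [181. 152.] fit [0.6125 0.3938] 0.0117 enc [0.6121 0.3935] 0.0199 z 0.0493 0.054
23 [201. 151.] fit [0.5933 0.3409] 0.0259 enc [0.6148 0.3415] 0.0218 z 0.0487 0.0537
13 [218. 150.] fit [0.5785 0.2983] 0.0413 enc [0.618  0.3002] 0.016 z 0.0496 0.0529
12 [166. 153.] fit [0.5926 0.426 ] 0.0188 enc [0.6096 0.4276] 0.0114 z 0.0481 0.0514
82 [237. 172.] fit [0.5615 0.2508] 0.0242 enc [0.5615 0.2513] 0.0264 z 0.0487 0.0538
52 [231. 205.] fit [0.4749 0.2456] 0.023 enc [0.479  0.2519] 0.0238 z 0.0487 0.0536
15 [246. 204.] fit [0.4805 0.2327] 0.0123 enc [0.4849 0.2257] 0.0113 z 0.049 0.0534
18 [159. 207.] fit [0.474  0.4182] 0.0219 enc [0.4724 0.4384] 0.0122 z 0.0488 0.054
59 [182. 209.] fit [0.4613 0.3675] 0.0238 enc [0.4627 0.3697] 0.0253 z 0.049 0.054
21 [197. 212.] fit [0.4615 0.3593] 0.0179 enc [0.4626 0.3465] 0.0152 z 0.0489 0.0533
17 [243. 215.] fit [0.4702 0.2407] 0.0194 enc [0.4612 0.2332] 0.0151 z 0.0484 0.0524
15 [158. 218.] fit [0.4454 0.4366] 0.0068 enc [0.4456 0.4374] 0.0103 z 0.0495 0.053
13 [187. 222.] fit [0.4478 0.367 ] 0.0123 enc [0.4411 0.3675] 0.0105 z 0.0487 0
[... 3236 characters left out ...]
8] 0.0179 z 0.019 0.024
135 [433. 257.] fit [0.5286 0.3062] 0.0109 enc [0.5276 0.3064] 0.0154 z 0.0201 0.0232
51 [407. 255.] fit [0.5544 0.2485] 0.0143 enc [0.5541 0.2484] 0.0173 z 0.0201 0.0236
156 [485. 263.] fit [0.5    0.4145] 0.0117 enc [0.499  0.4143] 0.0167 z 0.0195 0.0226
22 [403. 266.] fit [0.5592 0.249 ] 0.0193 enc [0.5708 0.2498] 0.0167 z 0.0197 0.024
84 [433. 278.] fit [0.5836 0.3156] 0.0093 enc [0.5851 0.3156] 0.015 z 0.0196 0.0234
roof
1060 c [488.4 -71.2] size [105.3 108.9] ang 77.97 z 0.0133
plate
765 c [ 507.4 -385.7] size [141.8  74. ] ang 74.66 z 0.0066
fin
61 c [ 495.7 -427.1] size [31.5 11.9] ang 71.56 z 0.0401
bin
2891 c [468.  306.3] size [339.  286.5] ang 4.1 z 0.0616
```

View pics/c0.png

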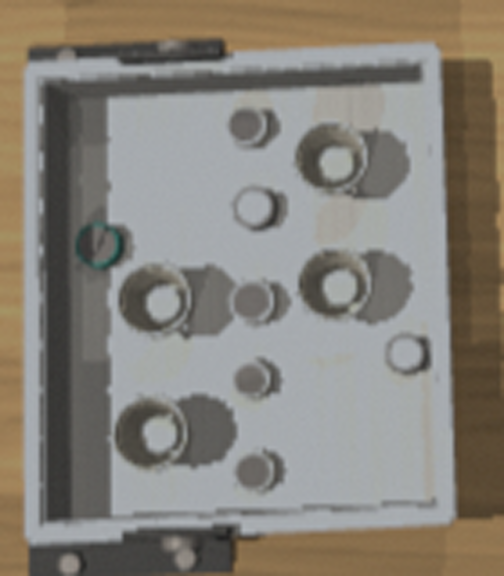

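View pics/c1.png

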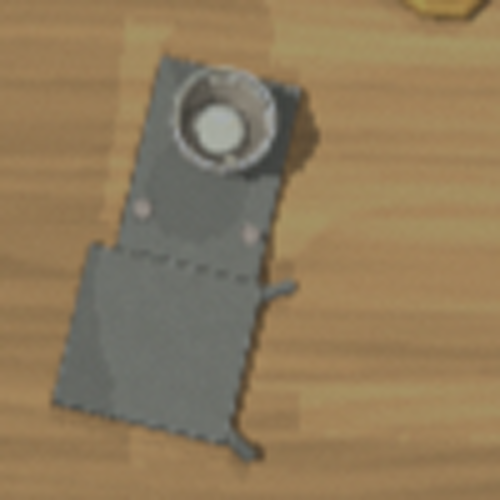

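The crops confirm four cups and seven caps in the bin. The pocket mouth, with its flared cheeks, faces -y, and the starter cup is at crop pixel (225,118). Positions from the two views agree to about 2–3 mm, so I start with cup A at (0.561, 0.250).

Request:
{"name": "send_rows", "arguments": {"steps": [{"translation": [4,-4.4,0],"delta_rot": [0,0,0.1],"jaw": 7.2},{"translation": [7.5,-8.2,0],"delta_rot": [0,0,0.2],"jaw": 7.2},{"translation": [11,-12,0],"delta_rot": [0,0,0.3],"jaw": 7.2},{"translation": [14.5,-16,0],"delta_rot": [0,0,0.334],"jaw": 7.2},{"translation": [18,-19.8,0],"delta_rot": [0,0,0.334],"jaw": 7.2},{"translation": [21.5,-23.6,0],"delta_rot": [0,0,0.334],"jaw": 7.2},{"translation": [24,-26.5,0],"delta_rot": [0,0,0.334],"jaw": 7.2},{"translation": [25.7,-28.4,0],"delta_rot": [0,0,0.334],"jaw": 7.2}]}}

```text
time: 0.9
tool_pos: [0.3549, -0.2352, 0.2448]
tool_rot: [-0.0, 1.0, 0.001, 0.0]
contact_force: [0.2, 0.4, 0.2]
gripper_width: 0.844
grasp_force: 0.0
```

Request:
{"name": "send_rows", "arguments": {"steps": [{"translation": [2,-4.5,0],"delta_rot": [0,0,0],"jaw": 7.2},{"translation": [4,-9,0],"delta_rot": [0,0,0],"jaw": 7.2},{"translation": [6,-13.5,0],"delta_rot": [0,0,0],"jaw": 7.2},{"translation": [8,-18,0],"delta_rot": [0,0,0],"jaw": 7.2},{"translation": [10,-22.5,0],"delta_rot": [0,0,0],"jaw": 7.2},{"translation": [12,-27,0],"delta_rot": [0,0,0],"jaw": 7.2},{"translation": [14,-31.5,0],"delta_rot": [0,0,0],"jaw": 7.2},{"translation": [16,-36,0],"delta_rot": [0,0,0],"jaw": 7.2}]}}

```text
time: 1.7
tool_pos: [0.5148, 0.1242, 0.2449]
tool_rot: [0.0, 1.0, 0.0, -0.0]
contact_force: [0.7, -0.3, 1.3]
gripper_width: 0.845
grasp_force: 0.0
```

Request:
{"name": "send_rows", "arguments": {"steps": [{"translation": [1.5,-4.5,0],"delta_rot": [0,0,0],"jaw": 7.2},{"translation": [3,-9,0],"delta_rot": [0,0,0],"jaw": 7.2},{"translation": [4.6,-12.7,1],"delta_rot": [0,0,0],"jaw": 7.2},{"translation": [4.6,-12.7,4],"delta_rot": [0,0,0],"jaw": 7.2},{"translation": [4.6,-12.7,7.5],"delta_rot": [0,0,0],"jaw": 7.2},{"translation": [4.6,-12.7,11],"delta_rot": [0,0,0],"jaw": 7.2},{"translation": [4.6,-12.7,13.5],"delta_rot": [0,0,0],"jaw": 7.2},{"translation": [4.6,-12.7,14.5],"delta_rot": [0,0,0],"jaw": 7.2}]}}

```text
time: 2.5
tool_pos: [0.5581, 0.2483, 0.096]
tool_rot: [0.001, 1.0, -0.0, -0.003]
contact_force: [-0.3, -0.0, -0.5]
gripper_width: 0.843
grasp_force: 0.0
```

```bash
python3 - <<'E'
from plant import *
from meas import *
s=state();print(s['tool_pos'].round(4),s['gripper_width'])
f=grab_frame('scene');cv2.imwrite('pics/s1.png',cv2.resize(f['pixels'][110:310,340:540],None,fx=3,fy=3));w=cloud(f)
rims(w,.043,.054,(.33,.61,.2,.42),30)
E
```

```text
[0.5581 0.2483 0.096 ] 0.8432028441046172
151 [473. 204.] fit [0.3679 0.3613] 0.0243 enc [0.3669 0.3608] 0.0273 z 0.0483 0.0536
51 [412. 229.] fit [0.4728 0.2422] 0.0242 enc [0.4872 0.2422] 0.0208 z 0.0483 0.0534
164 [469. 234.] fit [0.4586 0.3642] 0.0243 enc [0.4584 0.3636] 0.0271 z 0.0486 0.053
155 [407. 253.] fit [0.5597 0.2488] 0.0244 enc [0.5597 0.2488] 0.0267 z 0.0487 0.0539
```

View pics/s1.png

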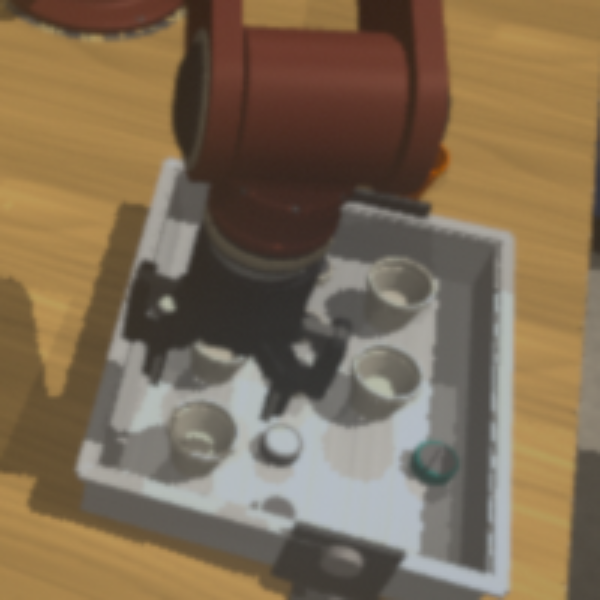

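The fingers straddle cup A at crop pixel (200,430) along y, and no other cup has moved. Descending to grip.

Request:
{"name": "send_rows", "arguments": {"steps": [{"translation": [0,0,1.5],"delta_rot": [0,0,0],"jaw": 7.2},{"translation": [0,0,3],"delta_rot": [0,0,0],"jaw": 7.2},{"translation": [0,0,4.5],"delta_rot": [0,0,0],"jaw": 7.2},{"translation": [0,0,5.3],"delta_rot": [0,0,0],"jaw": 7.2},{"translation": [0,0,5.5],"delta_rot": [0,0,0],"jaw": 7.2},{"translation": [0,0,5.5],"delta_rot": [0,0,0],"jaw": 6},{"translation": [0,0,5.5],"delta_rot": [0,0,0],"jaw": 4.8},{"translation": [0,0,5.5],"delta_rot": [0,0,0],"jaw": 4.8}]}}

```text
time: 3.35
tool_pos: [0.5615, 0.2493, 0.0466]
tool_rot: [-0.0, 1.0, -0.0, 0.001]
contact_force: [-0.7, 0.9, -0.2]
gripper_width: 0.582
grasp_force: 62.0
```

Request:
{"name": "send_rows", "arguments": {"steps": [{"translation": [0,0,-1],"delta_rot": [0,0,0],"jaw": 4.5},{"translation": [0,0,-3.5],"delta_rot": [0,0,0],"jaw": 4.5},{"translation": [0,0,-7],"delta_rot": [0,0,0],"jaw": 4.5},{"translation": [0,0,-11],"delta_rot": [0,0,0],"jaw": 4.5},{"translation": [0,0,-15],"delta_rot": [0,0,0],"jaw": 4.5},{"translation": [0,2,-18],"delta_rot": [0,0,0],"jaw": 4.5},{"translation": [0.3,5,-19.5],"delta_rot": [0,0,0],"jaw": 4.5},{"translation": [1,8,-19.5],"delta_rot": [0,0,0],"jaw": 4.5}]}}

```text
time: 4.15
tool_pos: [0.5721, 0.1688, 0.2457]
tool_rot: [-0.001, 1.0, 0.001, 0.004]
contact_force: [-0.4, 0.2, -1.1]
gripper_width: 0.59
grasp_force: 62.2
```

```bash
python3 - <<'E'
from plant import *
from meas import *
s=state();print(s['tool_pos'].round(4),s['gripper_width'])
f=grab_frame('scene');cv2.imwrite('pics/s2.png',cv2.resize(f['pixels'][20:260,260:500],None,fx=2.5,fy=2.5));w=cloud(f)
t=s['tool_pos'];rims(w,t[2]-.02,t[2]+.02,(t[0]-.04,t[0]+.08,t[1]-.08,t[1]+.08),30)
E
```

```text
[0.5721 0.1688 0.2457] 0.5898399395141327
685 [380. 187.] fit [0.5732 0.167 ] 0.0257 enc [0.5708 0.1665] 0.0392 z 0.2435 0.2657
```

View pics/s2.png

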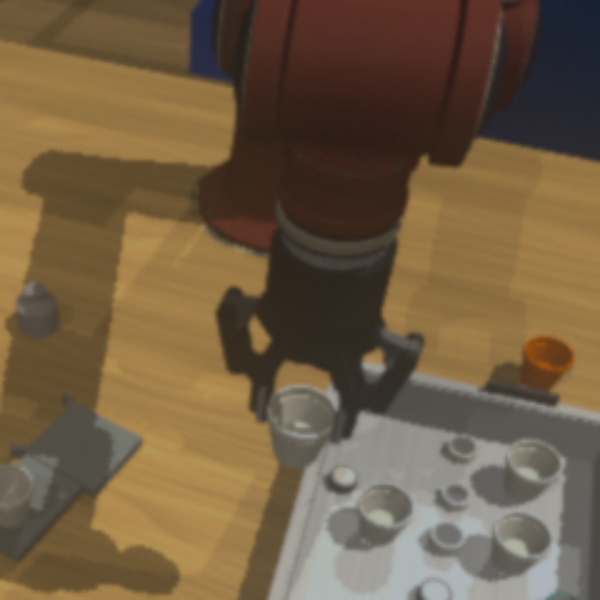

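The cup is held upright at crop pixel (303,425). Carrying it to the stand.

Request:
{"name": "send_rows", "arguments": {"steps": [{"translation": [0.3,4,0],"delta_rot": [0,0,0],"jaw": 4.5},{"translation": [0.7,8.5,0],"delta_rot": [0,0,0],"jaw": 4.5},{"translation": [1.1,13,0],"delta_rot": [0,0,0],"jaw": 4.5},{"translation": [1.4,17.5,0],"delta_rot": [0,0,0],"jaw": 4.5},{"translation": [1.8,22,1.5],"delta_rot": [0,0,0],"jaw": 4.5},{"translation": [2,25,4.5],"delta_rot": [0,0,0],"jaw": 4.5},{"translation": [2,25.95,7.5],"delta_rot": [0,0,0],"jaw": 4.5},{"translation": [2,25.95,9.5],"delta_rot": [0,0,0],"jaw": 4.5}]}}

```text
time: 5.0
tool_pos: [0.5895, -0.0921, 0.1434]
tool_rot: [-0.0, 1.0, -0.002, -0.001]
contact_force: [-0.3, 0.7, -1.3]
gripper_width: 0.586
grasp_force: 62.3
```

```bash
python3 - <<'E'
from plant import *
from meas import *
s=state();print(s['tool_pos'].round(4),s['gripper_width'],s['contact_force'].round(1))
f=grab_frame('scene');cv2.imwrite('pics/s3.png',cv2.resize(f['pixels'][60:260,180:380],None,fx=3,fy=3));w=cloud(f)
print('held');rims(w,.14,.157,(.55,.68,-.15,0),30)
print('starter');rims(w,.05,.064,(.5,.66,-.2,0))
E
```

```text
[ 0.5895 -0.0921  0.1434] 0.5862346824932143 [-0.3  0.7 -1.3]
held
201 [254. 190.] fit [ 0.5866 -0.0909] 0.029 enc [ 0.59   -0.0939] 0.0394 z 0.1474 0.157
starter
142 [262. 215.] fit [ 0.5907 -0.0911] 0.0243 enc [ 0.5901 -0.0909] 0.0268 z 0.0556 0.0613
```

View pics/s3.png

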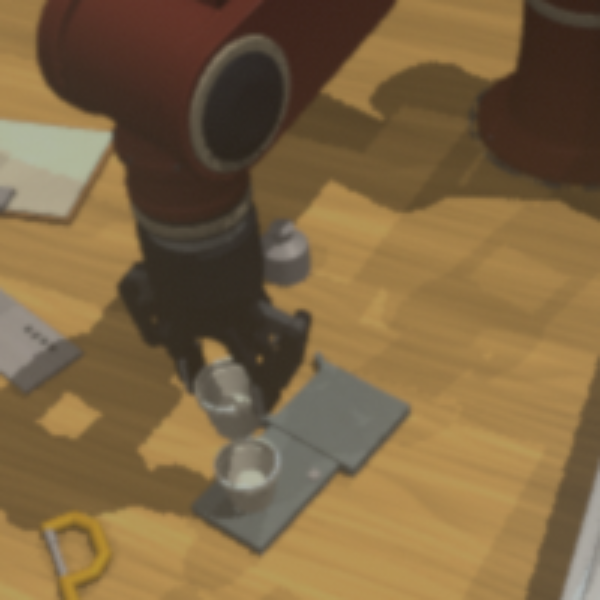

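The held cup hangs right above the starter at crop pixels (228,395) and (248,475). Lowering.

Request:
{"name": "send_rows", "arguments": {"steps": [{"translation": [0,0,1.5],"delta_rot": [0,0,0],"jaw": 4.5},{"translation": [0,0,3],"delta_rot": [0,0,0],"jaw": 4.5},{"translation": [0,0,4],"delta_rot": [0,0,0],"jaw": 4.5},{"translation": [0,0,5],"delta_rot": [0,0,0],"jaw": 4.5},{"translation": [0,0,5.8],"delta_rot": [0,0,0],"jaw": 4.5},{"translation": [0,0,6.3],"delta_rot": [0,0,0],"jaw": 4.5},{"translation": [0,0,6.6],"delta_rot": [0,0,0],"jaw": 4.5},{"translation": [0,0,6.6],"delta_rot": [0,0,0],"jaw": 4.5}]}}

```text
time: 5.85
tool_pos: [0.5905, -0.0905, 0.0791]
tool_rot: [-0.0, 1.0, -0.0, -0.0]
contact_force: [-0.2, -0.3, -0.9]
gripper_width: 0.589
grasp_force: 62.3
```

Request:
{"name": "send_rows", "arguments": {"steps": [{"translation": [0,0,0.1],"delta_rot": [0,0,0],"jaw": 4.5},{"translation": [0,0,0.2],"delta_rot": [0,0,0],"jaw": 4.5},{"translation": [0,0,0.3],"delta_rot": [0,0,0],"jaw": 4.5},{"translation": [0,0,0.4],"delta_rot": [0,0,0],"jaw": 4.5},{"translation": [0,0,0.5],"delta_rot": [0,0,0],"jaw": 4.5},{"translation": [0,0,0.6],"delta_rot": [0,0,0],"jaw": 4.5},{"translation": [0,0,0.7],"delta_rot": [0,0,0],"jaw": 4.5},{"translation": [0,0,0.7],"delta_rot": [0,0,0],"jaw": 4.5}]}}

```text
time: 6.65
tool_pos: [0.5911, -0.0903, 0.0735]
tool_rot: [-0.0, 1.0, -0.0, 0.0]
contact_force: [-0.7, 2.1, 4.3]
gripper_width: 0.585
grasp_force: 62.7
```

Request:
{"name": "send_rows", "arguments": {"steps": [{"translation": [0,0,0.08],"delta_rot": [0,0,0],"jaw": 4.5},{"translation": [0,0,0.08],"delta_rot": [0,0,0],"jaw": 4.5},{"translation": [0,0,0.08],"delta_rot": [0,0,0],"jaw": 6.5},{"translation": [0,0,0],"delta_rot": [0,0,0],"jaw": 7.2},{"translation": [0,0,-1],"delta_rot": [0,0,0],"jaw": 7.2},{"translation": [0,0,-4],"delta_rot": [0,0,0],"jaw": 7.2},{"translation": [0,0,-9],"delta_rot": [0,0,0],"jaw": 7.2},{"translation": [0,0,-13],"delta_rot": [0,0,0],"jaw": 7.2}]}}

```text
time: 7.45
tool_pos: [0.5906, -0.0907, 0.2048]
tool_rot: [0.0, 1.0, -0.0, 0.0]
contact_force: [1.1, -0.8, 1.9]
gripper_width: 0.845
grasp_force: 0.0
```

```bash
cat >> meas.py <<'E'
def check(n=1):
    from plant import grab_frame,state
    s=state();print(s['tool_pos'].round(4),s['gripper_width'])
    f=grab_frame('scene');w=cloud(f)
    z=.058+.02*n
    print('stack',n);rims(w,z-.007,z+.005,(.54,.64,-.14,-.04),30)
    print('cups');rims(w,.043,.054,(.33,.61,.2,.415),30)
    print('plate');rect(w,.03,.05,(.38,.62,-.56,-.25))
    f=grab_frame('top');w=cloud(f)
    print('top stack',n);rims(w,z-.007,z+.005,(.54,.64,-.14,-.04),30)
    print('top cups');rims(w,.043,.054,(.33,.6,.2,.415),30)
E
python3 -c "
from meas import *
check(1)"
```

```text
[ 0.5906 -0.0907  0.2048] 0.8454501283558808
stack 1
137 [260. 209.] fit [ 0.5905 -0.092 ] 0.0245 enc [ 0.5906 -0.0918] 0.0268 z 0.0762 0.0816
cups
152 [473. 205.] fit [0.368  0.3613] 0.0247 enc [0.367  0.3619] 0.0275 z 0.0484 0.0535
148 [414. 222.] fit [0.4724 0.2424] 0.0243 enc [0.4723 0.243 ] 0.0267 z 0.0483 0.0534
164 [469. 234.] fit [0.4586 0.3643] 0.0245 enc [0.4582 0.364 ] 0.0274 z 0.0486 0.0535
plate
59 c [ 494.9 -428.2] size [31.1 12.8] ang 69.12 z 0.0396
top stack 1
42 [378. 154.] fit [ 0.5944 -0.0906] 0.022 enc [ 0.6035 -0.0925] 0.0216 z 0.0767 0.0827
top cups
32 [231. 203.] fit [0.4753 0.2459] 0.0228 enc [0.4839 0.2584] 0.0192 z 0.0489 0.0536
35 [245. 207.] fit [0.4737 0.2444] 0.0244 enc [0.4755 0.2369] 0.024 z 0.0499 0.0535
83 [183. 210.] fit [0.4611 0.367 ] 0.0239 enc [0.4612 0.3677] 0.0262 z 0.0492 0.0537
104 [186. 249.] fit [0.3702 0.3635] 0.0243 enc [0.3703 0.3637] 0.0262 z 0.0491 0.0539
```

Request:
{"name": "send_rows", "arguments": {"steps": [{"translation": [-1.5,-4.2,0],"delta_rot": [0,0,0],"jaw": 7.2},{"translation": [-3,-8.5,0],"delta_rot": [0,0,0],"jaw": 7.2},{"translation": [-4.6,-13,0],"delta_rot": [0,0,0],"jaw": 7.2},{"translation": [-6.2,-17.5,0],"delta_rot": [0,0,0],"jaw": 7.2},{"translation": [-7.7,-22,0],"delta_rot": [0,0,0],"jaw": 7.2},{"translation": [-9.3,-26.5,1],"delta_rot": [0,0,0],"jaw": 7.2},{"translation": [-10.8,-30.5,3],"delta_rot": [0,0,0],"jaw": 7.2},{"translation": [-11.75,-33.4,5],"delta_rot": [0,0,0],"jaw": 7.2}]}}

```text
time: 8.35
tool_pos: [0.4719, 0.2457, 0.1521]
tool_rot: [-0.0, 1.0, 0.001, 0.0]
contact_force: [0.3, -0.5, 0.0]
gripper_width: 0.842
grasp_force: 0.0
```

Request:
{"name": "send_rows", "arguments": {"steps": [{"translation": [0,0,2.5],"delta_rot": [0,0,0],"jaw": 7.2},{"translation": [0,0,5],"delta_rot": [0,0,0],"jaw": 7.2},{"translation": [0,0,7.5],"delta_rot": [0,0,0],"jaw": 7.2},{"translation": [0,0,9.5],"delta_rot": [0,0,0],"jaw": 7.2},{"translation": [0,0,10.7],"delta_rot": [0,0,0],"jaw": 7.2},{"translation": [0,0,10.7],"delta_rot": [0,0,0],"jaw": 6.2},{"translation": [0,0,10.7],"delta_rot": [0,0,0],"jaw": 4.5},{"translation": [0,0,10.7],"delta_rot": [0,0,0],"jaw": 4.5}]}}

```text
time: 9.15
tool_pos: [0.4743, 0.2439, 0.0469]
tool_rot: [-0.0, 1.0, -0.0, 0.001]
contact_force: [0.6, 0.1, 0.3]
gripper_width: 0.583
grasp_force: 62.0
```

Request:
{"name": "send_rows", "arguments": {"steps": [{"translation": [0,0,-1],"delta_rot": [0,0,0],"jaw": 4.5},{"translation": [0,0,-3.5],"delta_rot": [0,0,0],"jaw": 4.5},{"translation": [0,0,-7],"delta_rot": [0,0,0],"jaw": 4.5},{"translation": [0,0,-11],"delta_rot": [0,0,0],"jaw": 4.5},{"translation": [0,0,-15],"delta_rot": [0,0,0],"jaw": 4.5},{"translation": [0.7,2,-18],"delta_rot": [0,0,0],"jaw": 4.5},{"translation": [2,5.5,-19.5],"delta_rot": [0,0,0],"jaw": 4.5},{"translation": [3.5,10,-19.5],"delta_rot": [0,0,0],"jaw": 4.5}]}}

```text
time: 9.95
tool_pos: [0.5101, 0.1437, 0.2463]
tool_rot: [-0.001, 1.0, 0.001, 0.005]
contact_force: [1.6, -0.1, -0.8]
gripper_width: 0.579
grasp_force: 62.1
```

Request:
{"name": "send_rows", "arguments": {"steps": [{"translation": [1.5,4.2,0],"delta_rot": [0,0,0],"jaw": 4.5},{"translation": [3,8.5,0],"delta_rot": [0,0,0],"jaw": 4.5},{"translation": [4.6,13,0],"delta_rot": [0,0,0],"jaw": 4.5},{"translation": [6.2,17.5,0],"delta_rot": [0,0,0],"jaw": 4.5},{"translation": [7.6,21.5,1.5],"delta_rot": [0,0,0],"jaw": 4.5},{"translation": [8.25,23.4,4.5],"delta_rot": [0,0,0],"jaw": 4.5},{"translation": [8.25,23.4,7],"delta_rot": [0,0,0],"jaw": 4.5},{"translation": [8.25,23.4,8.5],"delta_rot": [0,0,0],"jaw": 4.5}]}}

```text
time: 10.75
tool_pos: [0.5899, -0.0912, 0.1541]
tool_rot: [-0.0, 1.0, -0.001, -0.001]
contact_force: [0.2, -0.1, -0.1]
gripper_width: 0.583
grasp_force: 62.2
```

```bash
cat >> meas.py <<'E'
def held():
    from plant import grab_frame,state
    s=state();t=s['tool_pos'];print(t.round(4),s['gripper_width'],s['grasp_force'])
    w=cloud(grab_frame('scene'))
    p=w[(abs(w[...,0]-t[0])<.03)&(abs(w[...,1]-t[1])<.018)&(w[...,2]>.085)&(w[...,2]<t[2]+.004)]
    print('held pts',len(p),'zmin rel',(p[:,2].min()-t[2]).round(4) if len(p) else None)
    f=w[(w[...,0]>t[0]+.012)&(w[...,0]<t[0]+.035)&(abs(w[...,1]-t[1])<.012)&(w[...,2]>t[2]-.012)&(w[...,2]<t[2]+.012)]
    print('front rim',f[:,0].max()-t[0] if len(f) else None,f[:,2].max()-t[2] if len(f) else None)
E
python3 -c "
from meas import *
held()"
```

```text
[ 0.5899 -0.0912  0.1541] 0.5834077312497361 62.16290233656764
held pts 276 zmin rel -0.04
front rim 0.024946471032248674 0.007671340683723382
```

Request:
{"name": "send_rows", "arguments": {"steps": [{"translation": [0,0,1.5],"delta_rot": [0,0,0],"jaw": 4.5},{"translation": [0,0,3],"delta_rot": [0,0,0],"jaw": 4.5},{"translation": [0,0,4],"delta_rot": [0,0,0],"jaw": 4.5},{"translation": [0,0,4.8],"delta_rot": [0,0,0],"jaw": 4.5},{"translation": [0,0,5.3],"delta_rot": [0,0,0],"jaw": 4.5},{"translation": [0,0,5.6],"delta_rot": [0,0,0],"jaw": 4.5},{"translation": [0,0,5.8],"delta_rot": [0,0,0],"jaw": 4.5},{"translation": [0,0,5.8],"delta_rot": [0,0,0],"jaw": 4.5}]}}

```text
time: 11.6
tool_pos: [0.5907, -0.0905, 0.0974]
tool_rot: [0.0, 1.0, -0.0, 0.0]
contact_force: [1.1, 0.3, 0.4]
gripper_width: 0.579
grasp_force: 62.2
```

Request:
{"name": "send_rows", "arguments": {"steps": [{"translation": [0,0,0.1],"delta_rot": [0,0,0],"jaw": 4.5},{"translation": [0,0,0.2],"delta_rot": [0,0,0],"jaw": 4.5},{"translation": [0,0,0.3],"delta_rot": [0,0,0],"jaw": 4.5},{"translation": [0,0,0.35],"delta_rot": [0,0,0],"jaw": 4.5},{"translation": [0,0,0.4],"delta_rot": [0,0,0],"jaw": 4.5},{"translation": [0,0,0.45],"delta_rot": [0,0,0],"jaw": 4.5},{"translation": [0,0,0.5],"delta_rot": [0,0,0],"jaw": 4.5},{"translation": [0,0,0.5],"delta_rot": [0,0,0],"jaw": 4.5}]}}

```text
time: 12.4
tool_pos: [0.5909, -0.0905, 0.093]
tool_rot: [0.0, 1.0, -0.0, 0.0]
contact_force: [-1.0, 0.6, 4.1]
gripper_width: 0.578
grasp_force: 62.5
```

Request:
{"name": "send_rows", "arguments": {"steps": [{"translation": [0,0,0.08],"delta_rot": [0,0,0],"jaw": 4.5},{"translation": [0,0,0.08],"delta_rot": [0,0,0],"jaw": 4.5},{"translation": [0,0,0.08],"delta_rot": [0,0,0],"jaw": 6.5},{"translation": [0,0,0],"delta_rot": [0,0,0],"jaw": 7.2},{"translation": [0,0,-1],"delta_rot": [0,0,0],"jaw": 7.2},{"translation": [0,0,-4],"delta_rot": [0,0,0],"jaw": 7.2},{"translation": [0,0,-8],"delta_rot": [0,0,0],"jaw": 7.2},{"translation": [0,0,-12],"delta_rot": [0,0,0],"jaw": 7.2}]}}

```text
time: 13.2
tool_pos: [0.59, -0.0904, 0.2134]
tool_rot: [-0.0, 1.0, -0.0, -0.001]
contact_force: [0.3, -1.1, 0.1]
gripper_width: 0.842
grasp_force: 0.0
```

```bash
python3 -c "
from meas import *
check(2)"
```

```text
[ 0.59   -0.0904  0.2134] 0.8419792542169416
stack 2
140 [259. 204.] fit [ 0.5908 -0.0921] 0.0245 enc [ 0.5909 -0.0922] 0.027 z 0.0961 0.1007
cups
139 [486. 210.] fit [0.3733 0.3923] 0.0245 enc [0.3729 0.3921] 0.0271 z 0.0484 0.0529
167 [469. 234.] fit [0.4587 0.3643] 0.0244 enc [0.4586 0.3653] 0.0276 z 0.0485 0.0539
plate
59 c [ 495.2 -427.6] size [32.2 13. ] ang 71.12 z 0.0399
top stack 2
32 [381. 153.] fit [ 0.5956 -0.0918] 0.0209 enc [ 0.6044 -0.0992] 0.0182 z 0.0969 0.1023
top cups
68 [182. 209.] fit [0.4608 0.3672] 0.0238 enc [0.4615 0.3688] 0.0258 z 0.0485 0.054
76 [176. 247.] fit [0.3758 0.3944] 0.0242 enc [0.3757 0.3947] 0.026 z 0.0499 0.0538
```

Cup D was knocked to (0.3745, 0.3935), close to the wall, so I'll grip it along x later. Cup C is next.

Request:
{"name": "send_rows", "arguments": {"steps": [{"translation": [-1.2,-4.2,0],"delta_rot": [0,0,0],"jaw": 7.2},{"translation": [-2.5,-8.7,0],"delta_rot": [0,0,0],"jaw": 7.2},{"translation": [-3.8,-13.3,0],"delta_rot": [0,0,0],"jaw": 7.2},{"translation": [-5.1,-17.9,0],"delta_rot": [0,0,0],"jaw": 7.2},{"translation": [-6.4,-22.5,0],"delta_rot": [0,0,0],"jaw": 7.2},{"translation": [-7.7,-27,0],"delta_rot": [0,0,0],"jaw": 7.2},{"translation": [-9,-31.6,0],"delta_rot": [0,0,0],"jaw": 7.2},{"translation": [-10.4,-36.1,0],"delta_rot": [0,0,0],"jaw": 7.2}]}}

```text
time: 14.1
tool_pos: [0.4857, 0.2722, 0.2122]
tool_rot: [-0.0, 1.0, -0.0, 0.0]
contact_force: [1.3, 0.3, 0.2]
gripper_width: 0.848
grasp_force: 0.0
```

Request:
{"name": "send_rows", "arguments": {"steps": [{"translation": [-1.2,-4.3,1],"delta_rot": [0,0,0],"jaw": 7.2},{"translation": [-2.3,-8.2,2.5],"delta_rot": [0,0,0],"jaw": 7.2},{"translation": [-2.7,-9.5,5],"delta_rot": [0,0,0],"jaw": 7.2},{"translation": [-2.7,-9.5,8],"delta_rot": [0,0,0],"jaw": 7.2},{"translation": [-2.7,-9.5,11],"delta_rot": [0,0,0],"jaw": 7.2},{"translation": [-2.7,-9.5,13.5],"delta_rot": [0,0,0],"jaw": 7.2},{"translation": [-2.7,-9.5,15.7],"delta_rot": [0,0,0],"jaw": 7.2},{"translation": [-2.7,-9.5,16.7],"delta_rot": [0,0,0],"jaw": 7.2}]}}

```text
time: 14.9
tool_pos: [0.4579, 0.3645, 0.0424]
tool_rot: [0.001, 1.0, -0.0, -0.002]
contact_force: [-0.2, 0.8, -0.1]
gripper_width: 0.846
grasp_force: 0.0
```

Request:
{"name": "send_rows", "arguments": {"steps": [{"translation": [0,0,0],"delta_rot": [0,0,0],"jaw": 7.2},{"translation": [0,0,0],"delta_rot": [0,0,0],"jaw": 6},{"translation": [0,0,0],"delta_rot": [0,0,0],"jaw": 4.5},{"translation": [0,0,0],"delta_rot": [0,0,0],"jaw": 4.5},{"translation": [0,0,0],"delta_rot": [0,0,0],"jaw": 4.5},{"translation": [0,0,-1],"delta_rot": [0,0,0],"jaw": 4.5},{"translation": [0,0,-3.5],"delta_rot": [0,0,0],"jaw": 4.5},{"translation": [0,0,-7.5],"delta_rot": [0,0,0],"jaw": 4.5}]}}

```text
time: 15.7
tool_pos: [0.4574, 0.3641, 0.1181]
tool_rot: [0.002, 1.0, -0.0, -0.003]
contact_force: [0.4, 1.2, -0.5]
gripper_width: 0.581
grasp_force: 62.3
```

Request:
{"name": "send_rows", "arguments": {"steps": [{"translation": [0,0,-4],"delta_rot": [0,0,0],"jaw": 4.5},{"translation": [0.5,1.5,-8],"delta_rot": [0,0,0],"jaw": 4.5},{"translation": [1.3,4.5,-11],"delta_rot": [0,0,0],"jaw": 4.5},{"translation": [2.5,8.7,-12],"delta_rot": [0,0,0],"jaw": 4.5},{"translation": [3.8,13.3,-12],"delta_rot": [0,0,0],"jaw": 4.5},{"translation": [5.1,17.9,-12],"delta_rot": [0,0,0],"jaw": 4.5},{"translation": [6.4,22.5,-12],"delta_rot": [0,0,0],"jaw": 4.5},{"translation": [7.7,27,-12],"delta_rot": [0,0,0],"jaw": 4.5}]}}

```text
time: 16.5
tool_pos: [0.5364, 0.0936, 0.2407]
tool_rot: [-0.0, 1.0, -0.0, 0.0]
contact_force: [0.9, 0.8, -0.4]
gripper_width: 0.581
grasp_force: 62.3
```

Request:
{"name": "send_rows", "arguments": {"steps": [{"translation": [1.3,4.5,0],"delta_rot": [0,0,0],"jaw": 4.5},{"translation": [2.6,9,0],"delta_rot": [0,0,0],"jaw": 4.5},{"translation": [3.9,13.5,0],"delta_rot": [0,0,0],"jaw": 4.5},{"translation": [5,17,0],"delta_rot": [0,0,0],"jaw": 4.5},{"translation": [5.4,18.6,1.5],"delta_rot": [0,0,0],"jaw": 4.5},{"translation": [5.4,18.6,4],"delta_rot": [0,0,0],"jaw": 4.5},{"translation": [5.4,18.6,5.7],"delta_rot": [0,0,0],"jaw": 4.5},{"translation": [5.4,18.6,6.5],"delta_rot": [0,0,0],"jaw": 4.5}]}}

```text
time: 17.3
tool_pos: [0.5887, -0.0893, 0.1719]
tool_rot: [-0.001, 1.0, 0.0, -0.003]
contact_force: [-0.4, 0.7, -0.4]
gripper_width: 0.582
grasp_force: 62.3
```

```bash
sed -i 's/>.085)/>.105)/' meas.py; python3 -c "
from meas import *
held()"
```

```text
[ 0.5887 -0.0893  0.1719] 0.5817612823443754 62.31100156903267
held pts 299 zmin rel -0.0425
front rim 0.023661823288005035 0.005280984529964061
```

Request:
{"name": "send_rows", "arguments": {"steps": [{"translation": [0,0,1.5],"delta_rot": [0,0,0],"jaw": 4.5},{"translation": [0,0,3],"delta_rot": [0,0,0],"jaw": 4.5},{"translation": [0,0,4],"delta_rot": [0,0,0],"jaw": 4.5},{"translation": [0,0,4.8],"delta_rot": [0,0,0],"jaw": 4.5},{"translation": [0,0,5.3],"delta_rot": [0,0,0],"jaw": 4.5},{"translation": [0,0,5.6],"delta_rot": [0,0,0],"jaw": 4.5},{"translation": [0,0,5.8],"delta_rot": [0,0,0],"jaw": 4.5},{"translation": [0,0,5.8],"delta_rot": [0,0,0],"jaw": 4.5}]}}

```text
time: 18.15
tool_pos: [0.5907, -0.0906, 0.1174]
tool_rot: [0.0, 1.0, -0.0, 0.0]
contact_force: [-0.2, 0.5, -0.2]
gripper_width: 0.584
grasp_force: 62.3
```

Request:
{"name": "send_rows", "arguments": {"steps": [{"translation": [0,0,0.1],"delta_rot": [0,0,0],"jaw": 4.5},{"translation": [0,0,0.2],"delta_rot": [0,0,0],"jaw": 4.5},{"translation": [0,0,0.25],"delta_rot": [0,0,0],"jaw": 4.5},{"translation": [0,0,0.3],"delta_rot": [0,0,0],"jaw": 4.5},{"translation": [0,0,0.35],"delta_rot": [0,0,0],"jaw": 4.5},{"translation": [0,0,0.4],"delta_rot": [0,0,0],"jaw": 4.5},{"translation": [0,0,0.4],"delta_rot": [0,0,0],"jaw": 4.5},{"translation": [0,0,0.4],"delta_rot": [0,0,0],"jaw": 4.5}]}}

```text
time: 18.95
tool_pos: [0.5915, -0.0906, 0.1148]
tool_rot: [0.0, 1.0, -0.0, 0.001]
contact_force: [-1.3, 0.8, 5.4]
gripper_width: 0.582
grasp_force: 62.8
```

Request:
{"name": "send_rows", "arguments": {"steps": [{"translation": [0,0,0.03],"delta_rot": [0,0,0],"jaw": 4.5},{"translation": [0,0,0.03],"delta_rot": [0,0,0],"jaw": 4.5},{"translation": [0,0,0.03],"delta_rot": [0,0,0],"jaw": 6.5},{"translation": [0,0,0],"delta_rot": [0,0,0],"jaw": 7.2},{"translation": [0,0,-1],"delta_rot": [0,0,0],"jaw": 7.2},{"translation": [0,0,-4],"delta_rot": [0,0,0],"jaw": 7.2},{"translation": [0,0,-8],"delta_rot": [0,0,0],"jaw": 7.2},{"translation": [0,0,-12],"delta_rot": [0,0,0],"jaw": 7.2}]}}

```text
time: 19.75
tool_pos: [0.5899, -0.0904, 0.2343]
tool_rot: [-0.0, 1.0, -0.0, -0.001]
contact_force: [0.4, -0.2, -0.1]
gripper_width: 0.842
grasp_force: 0.0
```

```bash
python3 -c "
from meas import *
check(3)"
```

```text
[ 0.5899 -0.0904  0.2343] 0.8423918032224762
stack 3
153 [258. 198.] fit [ 0.5902 -0.0923] 0.0244 enc [ 0.5896 -0.0932] 0.0264 z 0.116 0.1213
cups
147 [486. 210.] fit [0.3735 0.3922] 0.0243 enc [0.3732 0.3928] 0.0276 z 0.0483 0.0538
plate
59 c [ 495.3 -427.7] size [31.7 12.4] ang 70.76 z 0.0401
top stack 3
50 [379. 151.] fit [ 0.5919 -0.0901] 0.0235 enc [ 0.599  -0.0917] 0.0235 z 0.1168 0.122
top cups
31 [175. 239.] fit [0.376 0.394] 0.024 enc [0.3865 0.3917] 0.0219 z 0.0497 0.0534
```

Request:
{"name": "send_rows", "arguments": {"steps": [{"translation": [-1.8,-4,0],"delta_rot": [0,0,0],"jaw": 7.2},{"translation": [-3.7,-8.3,0],"delta_rot": [0,0,0],"jaw": 7.2},{"translation": [-5.6,-12.5,0],"delta_rot": [0,0,0],"jaw": 7.2},{"translation": [-7.5,-16.7,0],"delta_rot": [0,0,0],"jaw": 7.2},{"translation": [-9.4,-21,0],"delta_rot": [0,0,0],"jaw": 7.2},{"translation": [-11.3,-25.3,0],"delta_rot": [0,0,0],"jaw": 7.2},{"translation": [-13.2,-29.5,0],"delta_rot": [0,0,0],"jaw": 7.2},{"translation": [-15.1,-33.8,0],"delta_rot": [0,0,0],"jaw": 7.2}]}}

```text
time: 20.65
tool_pos: [0.4383, 0.2489, 0.2332]
tool_rot: [0.0, 1.0, -0.0, 0.0]
contact_force: [1.1, -0.0, -0.1]
gripper_width: 0.845
grasp_force: 0.0
```

Request:
{"name": "send_rows", "arguments": {"steps": [{"translation": [-1.8,-4,0],"delta_rot": [0,0,-0.14],"jaw": 7.2},{"translation": [-3.5,-8,0],"delta_rot": [0,0,-0.28],"jaw": 7.2},{"translation": [-5.2,-11.8,0],"delta_rot": [0,0,-0.42],"jaw": 7.2},{"translation": [-6.5,-14.6,0],"delta_rot": [0,0,-0.56],"jaw": 7.2},{"translation": [-6.5,-14.6,0],"delta_rot": [0,0,-0.7],"jaw": 7.2},{"translation": [-6.5,-14.6,0],"delta_rot": [0,0,-0.84],"jaw": 7.2},{"translation": [-6.5,-14.6,0],"delta_rot": [0,0,-0.98],"jaw": 7.2},{"translation": [-6.5,-14.6,0],"delta_rot": [0,0,-1.12],"jaw": 7.2}]}}

```text
time: 21.45
tool_pos: [0.3743, 0.3935, 0.2329]
tool_rot: [0.0, 0.846, 0.534, -0.0]
contact_force: [0.5, -0.1, -0.4]
gripper_width: 0.84
grasp_force: 0.0
```

Request:
{"name": "send_rows", "arguments": {"steps": [{"translation": [0,0,1],"delta_rot": [0,0,-0.14],"jaw": 7.2},{"translation": [0,0,2],"delta_rot": [0,0,-0.28],"jaw": 7.2},{"translation": [0,0,4],"delta_rot": [0,0,-0.42],"jaw": 7.2},{"translation": [0,0,6],"delta_rot": [0,0,-0.451],"jaw": 7.2},{"translation": [0,0,8.5],"delta_rot": [0,0,-0.451],"jaw": 7.2},{"translation": [0,0,11],"delta_rot": [0,0,-0.451],"jaw": 7.2},{"translation": [0,0,12.5],"delta_rot": [0,0,-0.451],"jaw": 7.2},{"translation": [0,0,13],"delta_rot": [0,0,-0.451],"jaw": 7.2}]}}

```text
time: 22.25
tool_pos: [0.3735, 0.3926, 0.101]
tool_rot: [-0.0, 0.707, 0.707, -0.002]
contact_force: [0.7, -0.2, 2.0]
gripper_width: 0.844
grasp_force: 0.0
```

```bash
python3 - <<'E'
from plant import *
from meas import *
s=state();print(s['tool_pos'].round(4),s['tool_rot'].round(3))
f=grab_frame('scene');w=cloud(f);cv2.imwrite('pics/s4.png',cv2.resize(f['pixels'][130:330,340:540],None,fx=3,fy=3))
rims(w,.043,.054,(.33,.61,.2,.42),30)
E
```

```text
[0.3735 0.3926 0.101 ] [-0.     0.707  0.707 -0.002]
122 [484. 212.] fit [0.3737 0.3923] 0.0243 enc [0.3735 0.3917] 0.0269 z 0.0486 0.0539
```

View pics/s4.png

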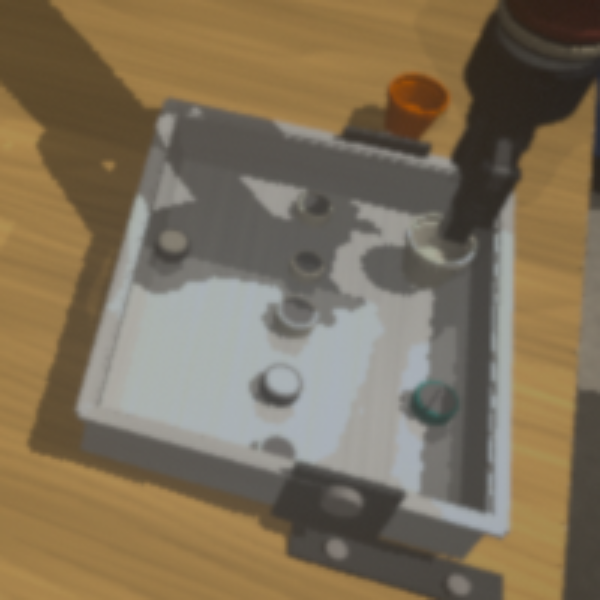

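Only cup D is left, at crop pixel (440,245), along with the seven caps, and the gripper is over it. Lowering and gripping.

Request:
{"name": "send_rows", "arguments": {"steps": [{"translation": [0,0,1.5],"delta_rot": [0,0,0],"jaw": 7.2},{"translation": [0,0,3],"delta_rot": [0,0,0],"jaw": 7.2},{"translation": [0,0,4.5],"delta_rot": [0,0,0],"jaw": 7.2},{"translation": [0,0,5.5],"delta_rot": [0,0,0],"jaw": 7.2},{"translation": [0,0,5.8],"delta_rot": [0,0,0],"jaw": 7.2},{"translation": [0,0,5.8],"delta_rot": [0,0,0],"jaw": 6},{"translation": [0,0,5.8],"delta_rot": [0,0,0],"jaw": 4.5},{"translation": [0,0,5.8],"delta_rot": [0,0,0],"jaw": 4.5}]}}

```text
time: 23.1
tool_pos: [0.3753, 0.3941, 0.0463]
tool_rot: [0.0, 0.707, 0.707, 0.001]
contact_force: [-0.4, 0.4, -0.4]
gripper_width: 0.584
grasp_force: 62.0
```

Request:
{"name": "send_rows", "arguments": {"steps": [{"translation": [0,0,0],"delta_rot": [0,0,0],"jaw": 4.5},{"translation": [0,0,-1],"delta_rot": [0,0,0],"jaw": 4.5},{"translation": [0,0,-3.5],"delta_rot": [0,0,0],"jaw": 4.5},{"translation": [0,0,-7],"delta_rot": [0,0,0],"jaw": 4.5},{"translation": [0,0,-11],"delta_rot": [0,0,0],"jaw": 4.5},{"translation": [0,0,-15],"delta_rot": [0,0,0],"jaw": 4.5},{"translation": [0,0,-18.5],"delta_rot": [0,0,0],"jaw": 4.5},{"translation": [0,0,-21],"delta_rot": [0,0,0],"jaw": 4.5}]}}

```text
time: 23.9
tool_pos: [0.3752, 0.394, 0.2595]
tool_rot: [0.0, 0.707, 0.707, 0.002]
contact_force: [0.4, 0.7, -0.5]
gripper_width: 0.579
grasp_force: 62.2
```

Request:
{"name": "send_rows", "arguments": {"steps": [{"translation": [-4,1.8,0],"delta_rot": [0,0,0],"jaw": 4.5},{"translation": [-8.2,3.7,0],"delta_rot": [0,0,0],"jaw": 4.5},{"translation": [-12.4,5.5,0],"delta_rot": [0,0,0],"jaw": 4.5},{"translation": [-16.6,7.4,0],"delta_rot": [0,0,0],"jaw": 4.5},{"translation": [-20.8,9.3,0],"delta_rot": [0,0,0],"jaw": 4.5},{"translation": [-25,11.2,0],"delta_rot": [0,0,0],"jaw": 4.5},{"translation": [-29.3,13.1,0],"delta_rot": [0,0,0],"jaw": 4.5},{"translation": [-33.6,15,0],"delta_rot": [0,0,0],"jaw": 4.5}]}}

```text
time: 24.7
tool_pos: [0.525, 0.0557, 0.2563]
tool_rot: [0.0, 0.707, 0.707, 0.001]
contact_force: [1.0, 1.0, -0.5]
gripper_width: 0.584
grasp_force: 62.2
```

Request:
{"name": "send_rows", "arguments": {"steps": [{"translation": [-4,1.8,0],"delta_rot": [0,0,0],"jaw": 4.5},{"translation": [-8,3.6,0],"delta_rot": [0,0,0],"jaw": 4.5},{"translation": [-11.5,5.1,0],"delta_rot": [0,0,0],"jaw": 4.5},{"translation": [-14,6.2,0],"delta_rot": [0,0,0],"jaw": 4.5},{"translation": [-14.8,6.6,1],"delta_rot": [0,0,0],"jaw": 4.5},{"translation": [-14.8,6.6,3],"delta_rot": [0,0,0],"jaw": 4.5},{"translation": [-14.8,6.6,5],"delta_rot": [0,0,0],"jaw": 4.5},{"translation": [-14.8,6.6,6],"delta_rot": [0,0,0],"jaw": 4.5}]}}

```text
time: 25.5
tool_pos: [0.5892, -0.0895, 0.1928]
tool_rot: [-0.002, 0.707, 0.707, -0.001]
contact_force: [-0.6, -0.1, -0.5]
gripper_width: 0.582
grasp_force: 62.2
```

```bash
sed -i 's/>.105)/>.125)/' meas.py; python3 - <<'E'
from meas import *
held()
from plant import *
f=grab_frame('scene');cv2.imwrite('pics/s5.png',cv2.resize(f['pixels'][60:260,180:380],None,fx=3,fy=3))
E
```

```text
[ 0.5892 -0.0895  0.1928] 0.5821177137675225 62.174745462834835
held pts 303 zmin rel -0.0413
front rim 0.03498837469627958 0.010885549392539218
```

View pics/s5.png

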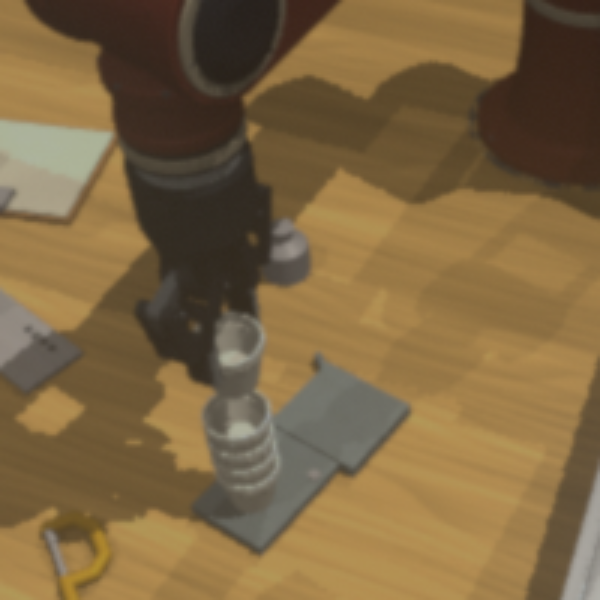

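The three nested cups at crop pixel (240,440) are evenly spaced, and the fourth is above them at (240,350). Lowering.

Request:
{"name": "send_rows", "arguments": {"steps": [{"translation": [0,0,1.5],"delta_rot": [0,0,0],"jaw": 4.5},{"translation": [0,0,3],"delta_rot": [0,0,0],"jaw": 4.5},{"translation": [0,0,4],"delta_rot": [0,0,0],"jaw": 4.5},{"translation": [0,0,4.8],"delta_rot": [0,0,0],"jaw": 4.5},{"translation": [0,0,5.3],"delta_rot": [0,0,0],"jaw": 4.5},{"translation": [0,0,5.6],"delta_rot": [0,0,0],"jaw": 4.5},{"translation": [0,0,5.8],"delta_rot": [0,0,0],"jaw": 4.5},{"translation": [0,0,5.8],"delta_rot": [0,0,0],"jaw": 4.5}]}}

```text
time: 26.4
tool_pos: [0.5908, -0.0905, 0.1374]
tool_rot: [0.0, 0.707, 0.707, 0.0]
contact_force: [-0.5, -0.3, -0.4]
gripper_width: 0.584
grasp_force: 62.2
```

Request:
{"name": "send_rows", "arguments": {"steps": [{"translation": [0,0,0.1],"delta_rot": [0,0,0],"jaw": 4.5},{"translation": [0,0,0.2],"delta_rot": [0,0,0],"jaw": 4.5},{"translation": [0,0,0.3],"delta_rot": [0,0,0],"jaw": 4.5},{"translation": [0,0,0.35],"delta_rot": [0,0,0],"jaw": 4.5},{"translation": [0,0,0.4],"delta_rot": [0,0,0],"jaw": 4.5},{"translation": [0,0,0.45],"delta_rot": [0,0,0],"jaw": 4.5},{"translation": [0,0,0.5],"delta_rot": [0,0,0],"jaw": 4.5},{"translation": [0,0,0.5],"delta_rot": [0,0,0],"jaw": 4.5}]}}

```text
time: 27.2
tool_pos: [0.5912, -0.0907, 0.1333]
tool_rot: [0.001, 0.707, 0.707, 0.0]
contact_force: [-1.3, 0.2, 5.5]
gripper_width: 0.584
grasp_force: 62.6
```

Request:
{"name": "send_rows", "arguments": {"steps": [{"translation": [0,0,0.05],"delta_rot": [0,0,0],"jaw": 4.5},{"translation": [0,0,0.05],"delta_rot": [0,0,0],"jaw": 4.5},{"translation": [0,0,0.05],"delta_rot": [0,0,0],"jaw": 6.5},{"translation": [0,0,0],"delta_rot": [0,0,0],"jaw": 7.2},{"translation": [0,0,-1],"delta_rot": [0,0,0],"jaw": 7.2},{"translation": [0,0,-4],"delta_rot": [0,0,0],"jaw": 7.2},{"translation": [0,0,-8],"delta_rot": [0,0,0],"jaw": 7.2},{"translation": [0,0,-12],"delta_rot": [0,0,0],"jaw": 7.2}]}}

```text
time: 28.0
tool_pos: [0.5901, -0.0902, 0.2533]
tool_rot: [-0.001, 0.707, 0.707, -0.0]
contact_force: [0.6, -0.2, 0.6]
gripper_width: 0.847
grasp_force: 0.0
```

```bash
python3 - <<'E'
from meas import *
check(4)
# stand roof and plate by masks: roof patch after opening, edges
from plant import *
for n in('scene','top'):
    w=cloud(grab_frame(n))
    m=((w[...,2]>.0105)&(w[...,2]<.0155)&(abs(w[...,0]-.48)<.07)&(abs(w[...,1]+.07)<.07)).astype(np.uint8)
    # 74mm block top at 12 mm is separated from the roof by the strip toward the starter: cut it
    for nm,mm in(('both',m),):
        pts=w[mm>0]; np.save(n+'_roof.npy',pts)
        mo=cv2.morphologyEx(mm,cv2.MORPH_OPEN,np.ones((3,3)))
        p=w[mo>0]; x,y=p[:,0],p[:,1]
        for a in(74,75,76,77,78):
            c,s=np.cos(np.radians(a)),np.sin(np.radians(a))
            U=x*c+y*s;V=-x*s+y*c
            print(n,a,'U',np.percentile(U,[0.5,99.5]).round(4),'V',np.percentile(V,[.5,99.5]).round(4),len(p))
    r,p=rect(w,.003,.0095,(.42,.6,-.5,-.3))
    d=p[:,:2]-p[:,:2].mean(0);
    m=((w[...,2]>.004)&(w[...,2]<.009)&(abs(w[...,0]-.507)<.08)&(abs(w[...,1]+.385)<.09)).astype(np.uint8)
    m=cv2.morphologyEx(m,cv2.MORPH_OPEN,np.ones((3,3)));p=w[m>0][:,:2]
    r=cv2.minAreaRect((p*1000).astype(np.float32));print(n,'plate open',r)
E
```

```text
[ 0.5901 -0.0902  0.2533] 0.8467154104813157
stack 4
158 [258. 192.] fit [ 0.5902 -0.0919] 0.0244 enc [ 0.5899 -0.0908] 0.027 z 0.1361 0.1416
cups
plate
59 c [ 495.1 -427.9] size [33.4 12.3] ang 71.15 z 0.0399
top stack 4
top cups
scene 74 U [0.0285 0.1184] V [-0.5485 -0.441 ] 852
scene 75 U [0.02   0.1095] V [-0.5497 -0.4423] 852
scene 76 U [0.0118 0.1006] V [-0.5506 -0.4439] 852
scene 77 U [0.0032 0.0922] V [-0.5513 -0.4449] 852
scene 78 U [-0.0055  0.0838] V [-0.5519 -0.4456] 852
745 c [ 508.  -386.5] size [138.2  71.9] ang 74.16 z 0.0066
scene plate open ((509.2375793457031, -386.0068054199219), (130.7546844482422, 64.27091217041016), 71.10247802734375)Traceback (most recent call last):
  File "<stdin>", line 16, in <module>
    return _quantile_unchecked(
        a, q, axis, out, overwrite_input, method, keepdims, weights)
    return _ureduce(a,
                    func=_quantile_ureduce_func,
    ...<5 lines>...
                    overwrite_input=overwrite_input,
                    method=method)
    r = func(a, **kwargs)
    result = _quantile(arr,
                       quantiles=q,
    ...<2 lines>...
                       out=out,
                       weights=wgt)
    slices_having_nans = np.isnan(arr[-1, ...])
                                  ~~~^^^^^^^^^
IndexError: index -1 is out of bounds for axis 0 with size 0
```

All four cups are fully home, and the bin holds no more. Now for the exact pocket pose relative to the plate, from the unobstructed first frames.

```bash
python3 - <<'E'
from h import *;import pickle
S={'scene':(.5905,-.0912),'top':(.5920,-.0896)}
for n in('scene','top'):
    w=cloud(pickle.load(open(n+'0.pkl','rb'))); a=np.radians(77.4); s=np.array(S[n])
    for k in range(4):
        e=np.array([np.cos(a),np.sin(a)]);g=np.array([-e[1],e[0]]);O=s+.11*g
        U=(w[...,:2]-O)@e;V=(w[...,:2]-O)@g
        m=((w[...,2]>.009)&(w[...,2]<.017)&(V>-.035)&(V<.06)&(abs(U)<.07)).astype(np.uint8)
        m=cv2.morphologyEx(m,cv2.MORPH_OPEN,np.ones((5,5)))
        u,v=U[m>0],V[m>0]
        # edges: far (+y) edge line and both x ends, as lines through extreme points
        b=np.arange(-.034,.04,.0025)
        def edge(t,q,f,lo,hi):
            P=[(c,f(q[abs(t-c)<.0018])) for c in np.arange(lo,hi,.003) if (abs(t-c)<.0018).sum()>3]
            return np.polyfit(*np.array(P).T,1)
        ev=edge(u,v,np.max,-.035,.035);e0=edge(v,u,np.min,-.03,.03);e1=edge(v,u,np.max,-.03,.03)
        da=(ev[0]-(e0[0]+e1[0])/2)/2
        print(n,np.degrees(a).round(2),O.round(4),'y edge',ev.round(4),'mouth',e0.round(4),'end',e1.round(4))
        a+=da
    m=((w[...,2]>.004)&(w[...,2]<.009)&(abs(w[...,0]-.507)<.08)&(abs(w[...,1]+.385)<.09)).astype(np.uint8)
    m=cv2.morphologyEx(m,cv2.MORPH_OPEN,np.ones((3,3)));p=w[m>0][:,:2]
    print('plate',cv2.minAreaRect((p*1000).astype(np.float32)))
E
```

```text
scene 77.4 [ 0.4831 -0.0672] y edge [0.022  0.0391] mouth [-0.1428 -0.0389] end [-0.0195  0.0485]
scene 80.35 [ 0.4821 -0.0728] y edge [0.0063 0.0386] mouth [-0.0847 -0.033 ] end [0.0426 0.0541]
scene 81.14 [ 0.4818 -0.0743] y edge [0.0827 0.0374] mouth [-0.0678 -0.0318] end [0.0625 0.0551]
scene 83.58 [ 0.4812 -0.0789] y edge [0.0271 0.0376] mouth [-0.0506 -0.027 ] end [0.0943 0.0605]
plate ((510.18701171875, -384.2939147949219), (127.63668823242188, 64.83712768554688), 69.00213623046875)
top 77.4 [ 0.4846 -0.0656] y edge [0.4371 0.0144] mouth [0.0318 0.0089] end [0.1296 0.0366]
top 87.61 [ 0.4821 -0.085 ] y edge [0.1042 0.0085] mouth [-0.5053  0.0346] end [0.1131 0.0643]
top 96.21 [ 0.4826 -0.1015] y edge [-0.0505  0.0082] mouth [0.0862 0.0207] end [0.1238 0.0336]
top 91.76 [ 0.4821 -0.093 ] y edge [ 1.674  -0.0273] mouth [0.963  0.0206] end [1.6109 0.0544]
plate ((514.8759765625, -361.3191833496094), (63.9233283996582, 51.60627365112305), 78.16160583496094)
```

```bash
python3 - <<'E'
from h import *;import pickle
for n,ro,pl in(('top',(335,395,145,240),(455,525,175,230)),('scene',(235,325,170,250),(155,215,145,200))):
    f=pickle.load(open(n+'0.pkl','rb'));im=f['pixels']
    hsv=cv2.cvtColor(im,cv2.COLOR_BGR2HSV)
    for nm,b,h in(('stand',ro,.013),('plate',pl,.006)):
        m=np.zeros((400,640),np.uint8);m[b[2]:b[3],b[0]:b[1]]=(hsv[b[2]:b[3],b[0]:b[1],1]<70)*255
        m=cv2.morphologyEx(m,cv2.MORPH_OPEN,np.ones((3,3)))
        cs=cv2.findContours(m,cv2.RETR_EXTERNAL,cv2.CHAIN_APPROX_NONE)[0];c=max(cs,key=cv2.contourArea)
        ap=cv2.approxPolyDP(c,2.2,True)[:,0]
        print(n,nm,cv2.contourArea(c))
        for q in ap: print('  ',q,ray(f,*q,h)[:2].round(4))
        if nm=='plate': 
            P=np.array([ray(f,*q,h)[:2] for q in c[:,0]])*1000;print(cv2.minAreaRect(P.astype(np.float32)))
f=pickle.load(open('top0.pkl','rb'))
P=np.array([ray(f,330+a/5,140+b/5,.013)[:2] for a,b in((93,245),(262,283),(52,402),(232,440))]);print(P.round(4))
E
```

```text
top stand 2261.5
   [362 152] [ 0.6302 -0.0612]
   [354 187] [ 0.5389 -0.0421]
   [347 191] [ 0.5282 -0.0245]
   [341 220] [ 0.454  -0.0107]
   [376 228] [ 0.4357 -0.0988]
   [379 206] [ 0.4916 -0.1059]
   [384 199] [ 0.5097 -0.1184]
   [381 192] [ 0.5275 -0.1107]
   [389 157] [ 0.6185 -0.1304]
top plate 1247.5
   [467 183] [ 0.5565 -0.3305]
   [461 205] [ 0.4995 -0.3144]
   [509 221] [ 0.4614 -0.4349]
   [511 212] [ 0.4844 -0.4405]
   [516 208] [ 0.4949 -0.4534]
   [515 198] [ 0.5204 -0.4516]
((508.7851867675781, -385.7510070800781), (137.1015167236328, 64.96312713623047), 71.16058349609375)
scene stand 1972.0
   [315 195] [ 0.4546 -0.0132]
   [286 181] [ 0.4384 -0.1039]
   [272 198] [ 0.5055 -0.112 ]
   [266 199] [ 0.5143 -0.1248]
   [269 202] [ 0.5203 -0.1132]
   [267 205] [ 0.531  -0.1134]
   [252 211] [ 0.5624 -0.1395]
   [252 220] [ 0.5872 -0.126 ]
   [245 230] [ 0.6201 -0.1273]
   [268 242] [ 0.6298 -0.0601]
   [293 215] [ 0.5351 -0.0389]
   [298 216] [ 0.5333 -0.0261]
scene plate 775.5
   [166 153] [ 0.464  -0.4768]
   [170 161] [ 0.4869 -0.446 ]
   [162 169] [ 0.5216 -0.4477]
   [187 189] [ 0.5577 -0.3395]
   [205 178] [ 0.5056 -0.3169]
   [180 157] [ 0.4626 -0.4291]
((503.987548828125, -401.9802551269531), (167.3772735595703, 63.630985260009766), 71.19517517089844)
[[ 0.5334 -0.0285]
 [ 0.5158 -0.1143]
 [ 0.453  -0.0092]
 [ 0.4358 -0.0998]]
```

Stand angle is about 78.5° with the pocket origin at about (0.483, -0.0685). The plate is at 71.1° with its fin centred at (0.495, -0.427). Heading for the fin.

Request:
{"name": "send_rows", "arguments": {"steps": [{"translation": [-4,-1.1,0],"delta_rot": [0,0,0.08],"jaw": 4.5},{"translation": [-8.5,-2.4,0],"delta_rot": [0,0,0.16],"jaw": 4.5},{"translation": [-13,-3.7,0],"delta_rot": [0,0,0.24],"jaw": 4.5},{"translation": [-17.5,-5,0],"delta_rot": [0,0,0.33],"jaw": 4.5},{"translation": [-22,-6.3,0],"delta_rot": [0,0,0.33],"jaw": 4.5},{"translation": [-26.5,-7.6,2],"delta_rot": [0,0,0.33],"jaw": 4.5},{"translation": [-31,-8.9,5],"delta_rot": [0,0,0.33],"jaw": 4.5},{"translation": [-33.65,-9.6,9],"delta_rot": [0,0,0.33],"jaw": 4.5}]}}

```text
time: 29.0
tool_pos: [0.4945, -0.4271, 0.1655]
tool_rot: [0.001, 0.814, 0.581, -0.0]
contact_force: [1.7, -0.9, 0.6]
gripper_width: 0.533
grasp_force: 0.0
```

```bash
python3 - <<'E'
from plant import *
from h import *
s=state();print(s['tool_pos'].round(4),Ro.from_quat(s['tool_rot'],scalar_first=True).as_matrix()[:,0])
for n in('scene','top'):
    w=cloud(grab_frame(n))
    for a in(('fin',.03,.05),('plate',.004,.009)):
        try: print(n,a[0]);rect(w,a[1],a[2],(.38,.62,-.52,-.25))
        except Exception as e: print(e)
    z=.138;rims(w,z-.007,z+.005,(.54,.64,-.14,-.04),30)
E
```

```text
[ 0.4945 -0.4271  0.1655] [ 0.32573209  0.94546114 -0.00135578]
scene fin
58 c [ 495.1 -427.7] size [32.  12.2] ang 70.66 z 0.04
scene plate
709 c [ 507.5 -385.3] size [133.6  70.4] ang 69.91 z 0.0067
158 [257. 192.] fit [ 0.5902 -0.0919] 0.0244 enc [ 0.5899 -0.0922] 0.0268 z 0.1361 0.1407
top fin
35 c [ 498.9 -418. ] size [14.  11.6] ang 72.41 z 0.0397
top plate
770 c [ 510.7 -381.9] size [132.3  72.8] ang 74.42 z 0.0064
106 [378. 156.] fit [ 0.5911 -0.0901] 0.0242 enc [ 0.5915 -0.0902] 0.0261 z 0.1369 0.1423
```

Request:
{"name": "send_rows", "arguments": {"steps": [{"translation": [0,0,3],"delta_rot": [0,0,0],"jaw": 4.5},{"translation": [0,0,6],"delta_rot": [0,0,0],"jaw": 4.5},{"translation": [0,0,8.5],"delta_rot": [0,0,0],"jaw": 4.5},{"translation": [0,0,10.5],"delta_rot": [0,0,0],"jaw": 4.5},{"translation": [0,0,12],"delta_rot": [0,0,0],"jaw": 4.5},{"translation": [0,0,13],"delta_rot": [0,0,0],"jaw": 4.5},{"translation": [0,0,13.5],"delta_rot": [0,0,0],"jaw": 4.5},{"translation": [0,0,13.5],"delta_rot": [0,0,0],"jaw": 4.5}]}}

```text
time: 29.9
tool_pos: [0.4954, -0.424, 0.0307]
tool_rot: [-0.0, 0.814, 0.581, -0.0]
contact_force: [-0.1, -0.9, 0.6]
gripper_width: 0.527
grasp_force: 0.0
```

Request:
{"name": "send_rows", "arguments": {"steps": [{"translation": [0,0,0],"delta_rot": [0,0,0],"jaw": 3},{"translation": [0,0,0],"delta_rot": [0,0,0],"jaw": 2},{"translation": [0,0,0],"delta_rot": [0,0,0],"jaw": 0.8},{"translation": [0,0,0],"delta_rot": [0,0,0],"jaw": 0.8},{"translation": [0,0,0],"delta_rot": [0,0,0],"jaw": 0.8},{"translation": [0,0,0],"delta_rot": [0,0,0],"jaw": 0.8},{"translation": [0,0,0],"delta_rot": [0,0,0],"jaw": 0.8},{"translation": [0,0,0],"delta_rot": [0,0,0],"jaw": 0.8}]}}

```text
time: 30.7
tool_pos: [0.496, -0.4251, 0.0323]
tool_rot: [0.001, 0.814, 0.581, 0.0]
contact_force: [-0.5, 0.8, 5.7]
gripper_width: 0.129
grasp_force: 61.2
```

Request:
{"name": "send_rows", "arguments": {"steps": [{"translation": [0,0,-0.5],"delta_rot": [0,0,0],"jaw": 0.8},{"translation": [0,0,-1.2],"delta_rot": [0,0,0],"jaw": 0.8},{"translation": [0,0,-2],"delta_rot": [0,0,0],"jaw": 0.8},{"translation": [1.5,-1,-2.5],"delta_rot": [0,0,-0.03],"jaw": 0.8},{"translation": [4.5,-3,-2.5],"delta_rot": [0,0,-0.06],"jaw": 0.8},{"translation": [8,-5.4,-2.5],"delta_rot": [0,0,-0.1],"jaw": 0.8},{"translation": [11.5,-7.8,-2.5],"delta_rot": [0,0,-0.129],"jaw": 0.8},{"translation": [13.5,-9.5,-2.5],"delta_rot": [0,0,-0.129],"jaw": 0.8}]}}

```text
time: 31.5
tool_pos: [0.448, -0.2629, 0.0555]
tool_rot: [-0.001, 0.774, 0.633, 0.0]
contact_force: [-0.0, -0.3, -2.0]
gripper_width: 0.124
grasp_force: 60.0
```

```bash
cat > pl.py <<'E'
from plant import *
from h import *
def look(pic=None):
    s=state();t=s['tool_pos'];X=Ro.from_quat(s['tool_rot'],scalar_first=True).as_matrix()[:,0]
    print(t.round(4),np.degrees(np.arctan2(X[1],X[0])).round(2),s['gripper_width'],s['contact_force'].round(1))
    for n in('scene','top'):
        f=grab_frame(n);w=cloud(f)
        if n=='scene' and pic: cv2.imwrite('pics/'+pic,cv2.resize(f['pixels'][100:280,160:340],None,fx=3.3,fy=3.3))
        m=((w[...,2]>t[2]-.034)&(w[...,2]<t[2]-.018)&(abs(w[...,0]-t[0]-.01)<.06)&(w[...,1]>t[1]+.02)&(w[...,1]<t[1]+.12)).astype(np.uint8)
        m=cv2.morphologyEx(m,cv2.MORPH_OPEN,np.ones((3,3)));p=w[m>0]
        if len(p)<30: print(n,'few');continue
        pl=np.linalg.lstsq(np.c_[p[:,:2]-t[:2],np.ones(len(p))],p[:,2],rcond=None)[0]
        r=cv2.minAreaRect((p[:,:2]*1000).astype(np.float32))
        print(n,len(p),np.round(r[0],1),np.round(r[1],1),round(r[2],2),'z',p[:,2].mean().round(4),'slope',pl[:2].round(3))
E
python3 -c "
from pl import *
look('p1.png')"
```

```text
[ 0.448  -0.2629  0.0555] 78.57 0.12367146247104356 [-0.  -0.3 -2. ]
scene 564 [ 460.6 -202.1] [92.  66.4] 79.85 z 0.0298 slope [-0.01   0.001]
top 739 [ 461.1 -193.8] [83.2 63.9] 79.01 z 0.0292 slope [-0.012  0.001]
```

View pics/p1.png

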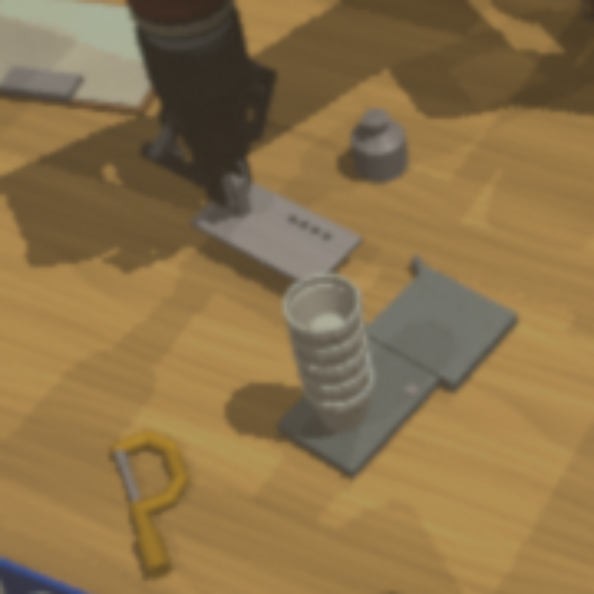

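The plate is held level and aligned, with its nose at crop pixel (335,260), facing the pocket mouth at (395,300). Next: lower it, correct the sideways offset and move up to the mouth.

Request:
{"name": "send_rows", "arguments": {"steps": [{"translation": [0.5,-0.2,0.3],"delta_rot": [0,0,0],"jaw": 0.8},{"translation": [1,-0.37,0.8],"delta_rot": [0,0,0],"jaw": 0.8},{"translation": [1.5,-0.37,1.3],"delta_rot": [0,0,0],"jaw": 0.8},{"translation": [1.8,-0.37,1.7],"delta_rot": [0,0,0],"jaw": 0.8},{"translation": [2,-0.37,2],"delta_rot": [0,0,0],"jaw": 0.8},{"translation": [2,-0.37,2.1],"delta_rot": [0,0,0],"jaw": 0.8},{"translation": [2,-0.37,2.1],"delta_rot": [0,0,0],"jaw": 0.8},{"translation": [2,-0.37,2.1],"delta_rot": [0,0,0],"jaw": 0.8}]}}

```text
time: 32.4
tool_pos: [0.4498, -0.2457, 0.0351]
tool_rot: [0.0, 0.775, 0.633, 0.0]
contact_force: [-0.6, -1.5, -1.8]
gripper_width: 0.125
grasp_force: 60.1
```

```bash
python3 -c "
from pl import *
look()"
```

```text
[ 0.4498 -0.2457  0.0351] 78.47 0.12458872330313196 [-0.6 -1.5 -1.8]
scene 439 [ 458.4 -186.4] [93.3 71.5] 77.69 z 0.0091 slope [ 0.018 -0.004]
top 703 [ 448.9 -175.3] [ 80. 103.] 79.33 z 0.0093 slope [ 0.012 -0.01 ]
```

Request:
{"name": "send_rows", "arguments": {"steps": [{"translation": [0,-0.1,0.1],"delta_rot": [0,0,0],"jaw": 0.8},{"translation": [0.4,-0.18,0.18],"delta_rot": [0,0,0],"jaw": 0.8},{"translation": [1,-0.18,0.18],"delta_rot": [0,0,0],"jaw": 0.8},{"translation": [1.6,-0.18,0.18],"delta_rot": [0,0,0],"jaw": 0.8},{"translation": [2.2,-0.18,0.18],"delta_rot": [0,0,0],"jaw": 0.8},{"translation": [2.8,-0.18,0.18],"delta_rot": [0,0,0],"jaw": 0.8},{"translation": [3.4,-0.18,0.18],"delta_rot": [0,0,0],"jaw": 0.8},{"translation": [3.8,-0.18,0.18],"delta_rot": [0,0,0],"jaw": 0.8}]}}

```text
time: 33.3
tool_pos: [0.4553, -0.2072, 0.033]
tool_rot: [-0.0, 0.774, 0.633, -0.0]
contact_force: [-1.6, -0.9, -2.0]
gripper_width: 0.125
grasp_force: 60.0
```

```bash
python3 -c "
from pl import *
look('p2.png')"
```

```text
[ 0.4553 -0.2072  0.033 ] 78.53 0.12458297860885047 [-1.6 -0.9 -2. ]
scene 600 [ 465.7 -137.4] [118.  99.] 0.73 z 0.0072 slope [0.108 0.023]
top 824 [ 465.2 -134.8] [ 87.2 119.4] 80.6 z 0.0067 slope [0.03  0.041]
```

View pics/p2.png

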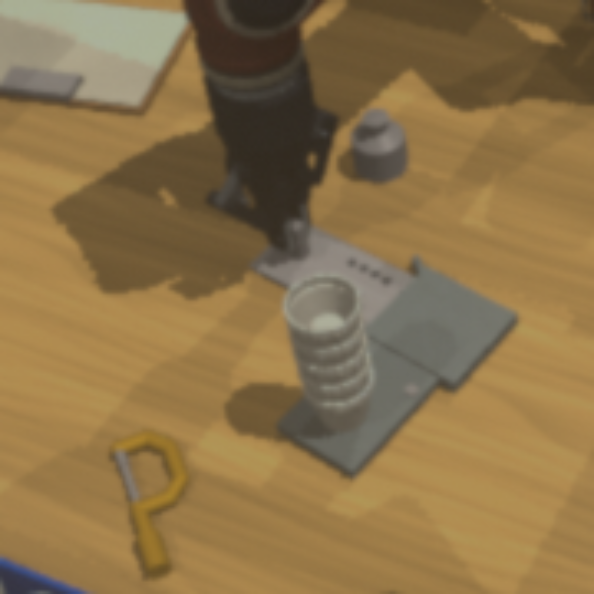

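The nose is at the mouth between the cheeks, at crop pixel (405,280), with little force. Continuing in.

Request:
{"name": "send_rows", "arguments": {"steps": [{"translation": [0.4,0,0],"delta_rot": [0,0,0],"jaw": 0.8},{"translation": [0.8,0,0],"delta_rot": [0,0,0],"jaw": 0.8},{"translation": [1.2,0,0],"delta_rot": [0,0,0],"jaw": 0.8},{"translation": [1.6,0,0],"delta_rot": [0,0,0],"jaw": 0.8},{"translation": [2,0,0],"delta_rot": [0,0,0],"jaw": 0.8},{"translation": [2.4,0,0],"delta_rot": [0,0,0],"jaw": 0.8},{"translation": [2.8,0,0],"delta_rot": [0,0,0],"jaw": 0.8},{"translation": [3,0,0],"delta_rot": [0,0,0],"jaw": 0.8}]}}

```text
time: 34.2
tool_pos: [0.4613, -0.178, 0.033]
tool_rot: [-0.0, 0.774, 0.633, -0.0]
contact_force: [-2.5, -0.7, -1.1]
gripper_width: 0.13
grasp_force: 60.1
```

Request:
{"name": "send_rows", "arguments": {"steps": [{"translation": [0.5,-0.05,0],"delta_rot": [0,0,0],"jaw": 0.8},{"translation": [1,-0.08,0],"delta_rot": [0,0,0],"jaw": 0.8},{"translation": [1.5,-0.08,0],"delta_rot": [0,0,0],"jaw": 0.8},{"translation": [2,-0.08,0],"delta_rot": [0,0,0],"jaw": 0.8},{"translation": [2.4,-0.08,0],"delta_rot": [0,0,0],"jaw": 0.8},{"translation": [2.8,-0.08,0],"delta_rot": [0,0,0],"jaw": 0.8},{"translation": [3.2,-0.08,0],"delta_rot": [0,0,0],"jaw": 0.8},{"translation": [3.4,-0.08,0],"delta_rot": [0,0,0],"jaw": 0.8}]}}

```text
time: 35.0
tool_pos: [0.4677, -0.1446, 0.0332]
tool_rot: [0.0, 0.774, 0.633, 0.0]
contact_force: [-0.7, 0.3, -2.2]
gripper_width: 0.126
grasp_force: 60.1
```

Nearly home; pushing gently the last centimetre to contact.

Request:
{"name": "send_rows", "arguments": {"steps": [{"translation": [0.15,0,0],"delta_rot": [0,0,0],"jaw": 0.8},{"translation": [0.3,0,0],"delta_rot": [0,0,0],"jaw": 0.8},{"translation": [0.45,0,0],"delta_rot": [0,0,0],"jaw": 0.8},{"translation": [0.6,0,0],"delta_rot": [0,0,0],"jaw": 0.8},{"translation": [0.75,0,0],"delta_rot": [0,0,0],"jaw": 0.8},{"translation": [0.9,0,0],"delta_rot": [0,0,0],"jaw": 0.8},{"translation": [1,0,0],"delta_rot": [0,0,0],"jaw": 0.8},{"translation": [1,0,0],"delta_rot": [0,0,0],"jaw": 0.8}]}}

```text
time: 35.8
tool_pos: [0.4695, -0.1351, 0.0332]
tool_rot: [0.0, 0.774, 0.633, 0.0]
contact_force: [0.3, 1.2, -2.5]
gripper_width: 0.128
grasp_force: 60.1
```

Request:
{"name": "send_rows", "arguments": {"steps": [{"translation": [0.1,0,0],"delta_rot": [0,0,0],"jaw": 0.8},{"translation": [0.2,0,0],"delta_rot": [0,0,0],"jaw": 0.8},{"translation": [0.3,0,0],"delta_rot": [0,0,0],"jaw": 0.8},{"translation": [0.4,0,0],"delta_rot": [0,0,0],"jaw": 0.8},{"translation": [0.5,0,0],"delta_rot": [0,0,0],"jaw": 0.8},{"translation": [0.5,0,0],"delta_rot": [0,0,0],"jaw": 0.8},{"translation": [0.5,0,0],"delta_rot": [0,0,0],"jaw": 0.8},{"translation": [0.5,0,0],"delta_rot": [0,0,0],"jaw": 0.8}]}}

```text
time: 36.6
tool_pos: [0.47, -0.133, 0.0338]
tool_rot: [0.002, 0.774, 0.633, -0.003]
contact_force: [-5.7, -10.5, 1.2]
gripper_width: 0.127
grasp_force: 60.6
```

The plate has met the end wall with about 10 N at the expected depth. Setting it down, releasing and rising.

Request:
{"name": "send_rows", "arguments": {"steps": [{"translation": [0,0,0.1],"delta_rot": [0,0,0],"jaw": 0.8},{"translation": [0,0,0.15],"delta_rot": [0,0,0],"jaw": 0.8},{"translation": [0,0,0.15],"delta_rot": [0,0,0],"jaw": 2},{"translation": [0,0,0.1],"delta_rot": [0,0,0],"jaw": 3.5},{"translation": [0,0,0],"delta_rot": [0,0,0],"jaw": 3.5},{"translation": [-0.3,0,-1],"delta_rot": [0,0,0],"jaw": 3.5},{"translation": [-0.3,0,-4],"delta_rot": [0,0,0],"jaw": 3.5},{"translation": [-0.3,0,-8],"delta_rot": [0,0,0],"jaw": 3.5}]}}

```text
time: 37.4
tool_pos: [0.4683, -0.1325, 0.1126]
tool_rot: [-0.002, 0.774, 0.633, -0.001]
contact_force: [-0.5, -0.0, 0.2]
gripper_width: 0.412
grasp_force: 0.0
```

```bash
python3 - <<'E'
from plant import *
from h import *
s=state();print(s['tool_pos'].round(4))
e=np.array([.1994,.9799]);g=np.array([-e[1],e[0]])
for n,S in(('scene',(.5905,-.0912)),('top',(.592,-.0896))):
    f=grab_frame(n);w=cloud(f);O=np.array(S)+.11*g
    if n=='scene': cv2.imwrite('pics/p3.png',cv2.resize(f['pixels'][100:280,160:340],None,fx=3.3,fy=3.3))
    r,p=rect(w,.03,.048,(.42,.52,-.19,-.08));c=np.array(r[0])/1000
    print(n,'fin u,v',((c-O)@e).round(4),((c-O)@g).round(4))
    z=.138;rims(w,z-.007,z+.005,(.54,.64,-.14,-.04),30)
E
```

```text
[ 0.4683 -0.1325  0.1126]
76 c [ 469.5 -136.8] size [30.6 13.3] ang 79.92 z 0.0397
scene fin u,v -0.0688 -0.0005
155 [257. 192.] fit [ 0.5901 -0.0921] 0.0245 enc [ 0.5899 -0.0925] 0.0268 z 0.1359 0.141
16 c [ 472.9 -124.8] size [ 9.1 11.6] ang 85.69 z 0.0407
top fin u,v -0.0582 -0.0003
112 [378. 155.] fit [ 0.591  -0.0901] 0.0242 enc [ 0.5911 -0.0909] 0.0265 z 0.1367 0.143
```

View pics/p3.png

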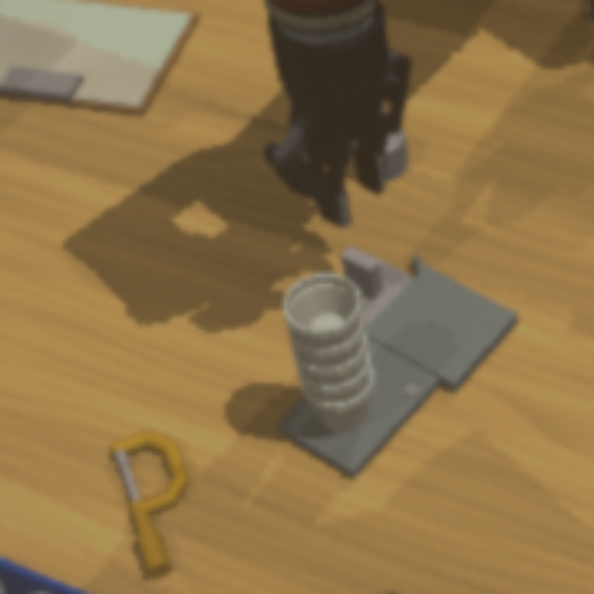

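The plate sits in the pocket with only the fin outside, at crop pixel (360,272), and the stack is intact. As a check I'll nudge the fin from behind with closed fingers.

Request:
{"name": "send_rows", "arguments": {"steps": [{"translation": [-1.5,0.1,0],"delta_rot": [0,0,0],"jaw": 1.5},{"translation": [-3.5,0.2,0],"delta_rot": [0,0,0],"jaw": 0.2},{"translation": [-4.5,0.2,0],"delta_rot": [0,0,0],"jaw": 0.2},{"translation": [-4.5,0.2,2],"delta_rot": [0,0,0],"jaw": 0.2},{"translation": [-4.5,0.2,4.5],"delta_rot": [0,0,0],"jaw": 0.2},{"translation": [-4.5,0.2,6.5],"delta_rot": [0,0,0],"jaw": 0.2},{"translation": [-4.5,0.2,7.7],"delta_rot": [0,0,0],"jaw": 0.2},{"translation": [-4.5,0.2,7.9],"delta_rot": [0,0,0],"jaw": 0.2}]}}

```text
time: 38.3
tool_pos: [0.461, -0.1771, 0.0317]
tool_rot: [-0.002, 0.775, 0.632, -0.001]
contact_force: [-0.7, 0.2, 0.1]
gripper_width: 0.023
grasp_force: 0.0
```

Request:
{"name": "send_rows", "arguments": {"steps": [{"translation": [0.2,0,0],"delta_rot": [0,0,0],"jaw": 0.2},{"translation": [0.5,0,0],"delta_rot": [0,0,0],"jaw": 0.2},{"translation": [0.8,0,0],"delta_rot": [0,0,0],"jaw": 0.2},{"translation": [1,0,0],"delta_rot": [0,0,0],"jaw": 0.2},{"translation": [1.2,0,0],"delta_rot": [0,0,0],"jaw": 0.2},{"translation": [1.4,0,0],"delta_rot": [0,0,0],"jaw": 0.2},{"translation": [1.5,0,0],"delta_rot": [0,0,0],"jaw": 0.2},{"translation": [1.5,0,0],"delta_rot": [0,0,0],"jaw": 0.2}]}}

```text
time: 39.1
tool_pos: [0.4658, -0.1629, 0.0341]
tool_rot: [-0.0, 0.774, 0.633, -0.0]
contact_force: [-0.4, -0.2, 0.3]
gripper_width: 0.027
grasp_force: 0.0
```

Request:
{"name": "send_rows", "arguments": {"steps": [{"translation": [0.1,0,0],"delta_rot": [0,0,0],"jaw": 0.2},{"translation": [0.2,0,0],"delta_rot": [0,0,0],"jaw": 0.2},{"translation": [0.3,0,0],"delta_rot": [0,0,0],"jaw": 0.2},{"translation": [0.4,0,0],"delta_rot": [0,0,0],"jaw": 0.2},{"translation": [0.5,0,0],"delta_rot": [0,0,0],"jaw": 0.2},{"translation": [0.6,0,0],"delta_rot": [0,0,0],"jaw": 0.2},{"translation": [0.6,0,0],"delta_rot": [0,0,0],"jaw": 0.2},{"translation": [0.6,0,0],"delta_rot": [0,0,0],"jaw": 0.2}]}}

```text
time: 39.9
tool_pos: [0.4664, -0.1603, 0.0348]
tool_rot: [0.002, 0.774, 0.633, -0.003]
contact_force: [-6.0, -11.9, 1.1]
gripper_width: 0.018
grasp_force: 6.5
```

Request:
{"name": "send_rows", "arguments": {"steps": [{"translation": [-0.5,0,0],"delta_rot": [0,0,0],"jaw": 0.2},{"translation": [-1.5,0,0],"delta_rot": [0,0,0],"jaw": 0.2},{"translation": [-3,0,-1],"delta_rot": [0,0,0],"jaw": 0.2},{"translation": [-3.5,0,-4],"delta_rot": [0,0,0],"jaw": 0.2},{"translation": [-5,0,-8],"delta_rot": [0,0,0],"jaw": 1},{"translation": [-9,0,-12],"delta_rot": [0,0,0],"jaw": 2},{"translation": [-13,0,-16],"delta_rot": [0,0,0],"jaw": 4},{"translation": [-16,0,-18],"delta_rot": [0,0,0],"jaw": 4}]}}

```text
time: 40.7
tool_pos: [0.4349, -0.3158, 0.2176]
tool_rot: [0.002, 0.774, 0.633, 0.0]
contact_force: [0.6, 0.2, 0.1]
gripper_width: 0.468
grasp_force: 0.0
```

```bash
python3 - <<'E'
from plant import *
from h import *
e=np.array([.1994,.9799]);g=np.array([-e[1],e[0]])
for n,S in(('scene',(.5905,-.0912)),('top',(.592,-.0896))):
    f=grab_frame(n);w=cloud(f);O=np.array(S)+.11*g
    if n=='top': cv2.imwrite('pics/p4.png',cv2.resize(f['pixels'][140:240,330:430],None,fx=5,fy=5,interpolation=2))
    r,p=rect(w,.03,.048,(.42,.52,-.19,-.08));c=np.array(r[0])/1000
    print(n,'fin u,v',((c-O)@e).round(4),((c-O)@g).round(4))
    z=.138;rims(w,z-.007,z+.005,(.54,.64,-.14,-.04),30)
E
```

```text
75 c [ 469.5 -137.6] size [32.  13.8] ang 83.63 z 0.0395
scene fin u,v -0.0696 -0.0007
157 [257. 192.] fit [ 0.5904 -0.092 ] 0.0244 enc [ 0.5907 -0.0922] 0.0273 z 0.1361 0.1404
66 c [ 471.1 -134.7] size [30.1 12.4] ang 77.75 z 0.0422
top fin u,v -0.0683 -0.0005
111 [377. 156.] fit [ 0.591  -0.0901] 0.0243 enc [ 0.5918 -0.0903] 0.0265 z 0.1373 0.1429
```

View pics/p4.png

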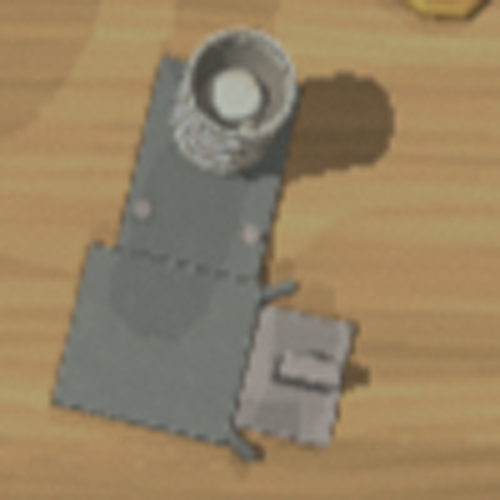

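The top view shows only about 49 mm of plate outside the mouth (50 mm expected when home), with the fin at crop pixel (307,368). The stack stands straight at (240,90), so I'm handing in.

```bash
python3 -c "
from plant import *
print(job_done())"
```

```text
the job is handed in; nothing more can be done
None
```

I nested all four dosing cups in the bin (only four were there) fully home on the starter cup. I then slid the tally plate into the pocket up against its end wall, left the caps in the bin, and handed the job in at about 41 s of the 210 s allowed.

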